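# Trace a board carrier's seam with a sprung probe and park the probe

## Task

Draw the yellow-handled probe straight up out of its bore in the holder, and with its sprung tip lightly pressed on the bottom of the carrier's L-shaped seam (the open channel beside the green board) run it slowly and steadily, at about 25 mm a second, from the red mark round the corner to the blue mark, keeping the tip down in the seam all the way. Then hang the probe upright in the open notch at the side of the holder, collar resting on the plate, and let go. Be gentle with the carrier, and leave the blue spare probe and everything else on the bench where it is.

Things in the scene. Friction and masses are not known exactly. Their poses are not given: they have to be found in the camera images.
- probe: probe with a round yellow handle, standing free in one of the holder's bores. Origin: centre of its steel collar's underside; z up along the handle. Collar 34 mm across, z 0 to 6 mm; handle 22 mm across, z 6 to 76 mm (grip here); shank 10 mm across, z 0 to -58 mm; then a brass sprung tip, 6 mm across, ball-ended, to z -78 mm when not pressed. 170 g
- probe_tip (a joint): how far the yellow probe's sprung tip is pushed in: 0 = free, 0.010 m = fully in (solid). It takes about 0.8 N to start it moving and 2.8 N to push it fully in
- probe_point (a point): the lowest point of the yellow probe's brass ball end (moves with the sprung tip)
- spare: the spare probe: same shape and size, but with a blue handle, standing in the other bore; must stay there
- holder: fixed, 100 mm high: blue block, 50 mm in x, y -105 to 25 mm, with two bores 17 mm across, 90 mm deep at x 0, y -80 and y 0; then at y 25 to 110 mm a white plate 8 mm thick, same top height, with the notch; a web under its back edge (x 17 to 25 mm). Base x -30 to 40, y -118 to 118 mm. Origin: centre of underside; z up; -x faces roughly to the robot
- notch (a point): parking point: where the centre of the collar's underside should come, level with the plate's top (holder frame 0, 78, 100 mm). The notch is 16 mm wide, open above, below and to the holder's -x side, where the plate ends 25 mm from this point; closed 13 mm behind it. Come in from the -x side or from above
- carrier: fixed aluminium board carrier, 152 mm in x, 190 in y, 18 high; green board level with its rim, parts on it up to 14 mm tall; low handle on +x side. Seam: dark-floored channel 14 mm wide, 8 deep: long leg along +y on the board's -x side, corner, short leg along +x on its +y side, closed 10 mm beyond start and end points. Origin: centre of underside; z up
- seam_start (a point): start of the seam path, on the channel's floor (10 mm above the bench) midway between its walls, beside the red square on the rim. Carrier frame (-58, -60, 10) mm
- seam_corner (a point): the corner of the seam path, on the channel's floor midway between its walls. Carrier frame (-58, 75, 10) mm
- seam_end (a point): end of the seam path, on the channel's floor midway between its walls, beside the blue square on the rim. Carrier frame (7, 75, 10) mm
- bottle: white bottle with a red cap, 56 mm across, 120 mm tall, standing between carrier and holder, free; leave it. Origin: centre of its underside
- tape: orange tape ring lying flat, 70 mm across, 20 mm high, between carrier and holder nearer the robot, free; leave it. Origin: centre of its underside
There are look-alikes about, which are no part of the job. What is meant by the probe is not white, and is the smaller of those in its own colour.

How it is judged:
On the way, in this order (a step that is already met when the one before it is completed fails the run):
1. the yellow probe is drawn out of its bore (z of probe_point in the frame of holder above 0.103 m), for 0.1 s.
2. the probe point is down in the seam beside the red mark, its spring tip pressed in a little (1 mm or more) (value of joint probe_tip above 0.0008 m and z of probe_point in the frame of carrier between 0.007 and 0.0145 m and x of probe_point in the frame of carrier between -0.066 and -0.05 m and y of probe_point in the frame of carrier between -0.071 and -0.052 m), for 0.2 s.
3. it passes slowly (at least 0.35 s in this 28 mm length, so under about 80 mm/s), still pressed down in the seam, through part 1 of 4 of the long leg (value of joint probe_tip above 0.0008 m and z of probe_point in the frame of carrier between 0.007 and 0.0145 m and x of probe_point in the frame of carrier between -0.066 and -0.05 m and y of probe_point in the frame of carrier between -0.05 and -0.022 m), for 0.35 s.
4. it passes slowly (at least 0.35 s in this 28 mm length, so under about 80 mm/s), still pressed down in the seam, through part 2 of 4 of the long leg (value of joint probe_tip above 0.0008 m and z of probe_point in the frame of carrier between 0.007 and 0.0145 m and x of probe_point in the frame of carrier between -0.066 and -0.05 m and y of probe_point in the frame of carrier between -0.02 and 0.008 m), for 0.35 s.
5. it passes slowly (at least 0.35 s in this 28 mm length, so under about 80 mm/s), still pressed down in the seam, through part 3 of 4 of the long leg (value of joint probe_tip above 0.0008 m and z of probe_point in the frame of carrier between 0.007 and 0.0145 m and x of probe_point in the frame of carrier between -0.066 and -0.05 m and y of probe_point in the frame of carrier between 0.01 and 0.038 m), for 0.35 s.
6. it passes slowly (at least 0.35 s in this 28 mm length, so under about 80 mm/s), still pressed down in the seam, through part 4 of 4 of the long leg (value of joint probe_tip above 0.0008 m and z of probe_point in the frame of carrier between 0.007 and 0.0145 m and x of probe_point in the frame of carrier between -0.066 and -0.05 m and y of probe_point in the frame of carrier between 0.04 and 0.068 m), for 0.35 s.
7. it reaches the seam's corner, still pressed down in the seam (value of joint probe_tip above 0.0008 m and z of probe_point in the frame of carrier between 0.007 and 0.0145 m and x of probe_point in the frame of carrier between -0.066 and -0.0495 m and y of probe_point in the frame of carrier between 0.07 and 0.083 m), for 0.12 s.
8. it passes slowly, still pressed down in the seam, through part 1 of 2 of the short leg (18 mm each, at least 0.22 s) (value of joint probe_tip above 0.0008 m and z of probe_point in the frame of carrier between 0.007 and 0.0145 m and x of probe_point in the frame of carrier between -0.0475 and -0.0295 m and y of probe_point in the frame of carrier between 0.067 and 0.083 m), for 0.22 s.
9. it passes slowly, still pressed down in the seam, through part 2 of 2 of the short leg (18 mm each, at least 0.22 s) (value of joint probe_tip above 0.0008 m and z of probe_point in the frame of carrier between 0.007 and 0.0145 m and x of probe_point in the frame of carrier between -0.0265 and -0.0085 m and y of probe_point in the frame of carrier between 0.067 and 0.083 m), for 0.22 s.
10. it reaches the end of the seam beside the blue mark, still pressed down in the seam (value of joint probe_tip above 0.0008 m and z of probe_point in the frame of carrier between 0.007 and 0.0145 m and x of probe_point in the frame of carrier between -0.004 and 0.018 m and y of probe_point in the frame of carrier between 0.067 and 0.083 m), for 0.2 s.
At the end, for the whole second after the job is handed in: The yellow probe hangs released and at rest in the notch: its collar within 10 mm of the parked place in plan, resting on the plate (height within 4 mm), upright within 0.12 rad. The blue spare is within 15 mm of where it stood, and bottle and tape within 30 mm (horizontal distance between probe and notch below 0.01 m and z of probe in the frame of notch between -0.004 and 0.004 m and angle between probe's own z axis and vertical below 0.12 rad and linear speed of probe below 0.02 m/s and distance of spare from where it was at the start of the episode below 0.015 m and distance of each of bottle, tape from where it was at the start of the episode below 0.03 m); the robot touches nothing.
It fails at once if the probe is pressed or knocked against the carrier with more than 20 N (contact force between probe and carrier above 20 N).
It fails at once if the spare probe is pulled or pushed more than 15 mm from its place (distance of spare from where it was at the start of the episode above 0.015 m).
It fails at once if the bottle or tape is moved more than 30 mm (distance of any of bottle, tape from where it was at the start of the episode above 0.03 m).
It also fails if it takes over 72 s, if anything falls off the work surface, if the arm or the gripper's body presses on something with over 40 N, if the wrist force passes 120 N, or if a joint passes its speed limit or range.

## Robot

A 7-joint arm with a two-finger parallel gripper is mounted at the origin on the work surface. World frame = base frame: x ahead of the robot, y to its left, z up, the work surface at z = 0. Lengths are in m, angles in rad, forces in N, time in s.
With the tool pointing down it reaches from about 0.4 to 0.85 m from the base axis. Payload 4.5 kg.
Tool frame: the origin (TCP) lies on the centre line of the jaws, within the pads' length; the fingertips stand 11 mm ahead of it and the grasp point (between the pads) lies 8 mm behind it; z points along the fingers, y is the line along which they close (so a half turn about z gives the same grasp; the last joint's range is limited). The gripper opens to 88 mm and grips with 3 to 60 N. Pads are 18 mm wide; open, the fingers measure 123 mm over their backs; the gripper's body (75 mm by 187 mm) begins 45 mm behind the grasp point.
Start: joints at [-1.138, 0.689, -0.195, 1.565, 0.157, 0.902, -0.215], TCP at [0.243, 0.576, 0.25] pointing down, gripper open.
Joint ranges: [-3.01, 3.01], [-0.46, 2.08], [-1.47, 1.51], [0.13, 2.56], [-1, 4.14], [0.04, 2.09], [-2.66, 2.66]. Speed limits (rad/s): [2.57, 2.57, 3.14, 3.14, 3.14, 3.14, 3.14].

## Interface

Orientations are given as a unit quaternion [x, y, z, w].
In Python, from plant import * gives the robot as it stands. The module is installed in compiled form; this text tells all that it offers.
- The arm moves only by the tool send_rows, never from a script. Its argument "motion" is a list of rows, each an object of numbers: "x", "y", "z": the shift along the tool's x, y, z in cm; "rx", "ry", "rz": the turn, a rotation vector about the tool's x, y, z in rad; "jaw": the finger opening in cm, from 0 to 8.81. In form: [{"x": .., "y": .., "z": .., "rx": .., "ry": .., "rz": .., "jaw": ..}, ...]. A call has exactly 5 rows; each row shifts and turns the commanded pose from where the row before left it, along the tool's axes as they then stand; what a row does not reach is not made up. A row lasts 1/10 s, in which the tool goes at most 50 mm and 8.59 degrees, less where a joint would pass 70% of its speed; a pose out of reach is approached as far as the arm can. A call is refused whole if a number of a shift passes 5 or a number of a turn 0.15, either way. A call with a gripper value outside its range is refused whole. The fingers move at their own pace and stop on an object; "grip_force" is the grip in N (left out, the last holds). Time passes only in rows, so rows that do not move let the fingers close, or fill a call up. It gives the time, the measured TCP pose, the force, the opening and the grip force at its end, in the units of the state.
- get_state(): the state, without advancing time (a new reading comes with each control period).
- snapshot(name): name is "scene" or "top" or "wrist"; returns a dict with "img" (480x640x3 uint8, red, green, blue), "vertical_fov" (degrees; the focal length in pixels is half the picture's height over the tangent of half this angle, whatever the lens; pixels are square), "cx", "cy" (the principal point, pixels), "extrinsics" (4x4, takes a point from camera to world coordinates). Camera axes: x right, y up, looking along -z (the intrinsics and any distortion apply to the point x, -y, -z); pixel columns grow to the right and rows downward; lengths in m; the calibration is good to about 2 mm. A picture is of the moment at which its call begins. There is no depth.
- finish_job(): hands the job in; it is judged then, once.
The state is a dict: "clock": time; "q": joint angles; "qd": joint speeds; "joint_torque": joint torques, N m; "tool_pos": TCP position; "eef_rot": TCP orientation; "contact_force": force on the tool from outside, world axes, zero at the start; "moment": the same for the moment, N m; "opening": opening from 0.0 (shut) to 1.0 (fully open); "finger_force": force on a finger pad.
Only numpy, scipy, OpenCV 4.12 (cv2) and the standard library are available. Lean on these libraries where they do the work, as an engineer would, in place of code of your own. Each camera call takes 0.05 s, during which the arm holds its last target. There are 200 camera calls.

## Working session

There is one attempt and no reset: what is moved stays moved. The work goes in short steps, Python scripts to look and compute and a tool call to move; the robot and the scene stay as the last step left them, time stands still between calls to the robot, and variables do not carry over. Pictures are saved under pics/ and viewed, at most 10 in all, crops included, and the job is handed in when it is done.

Besides the shell and the picture viewer there is one more tool, called after ">>>" as name(argument=value, ...), one argument or row to a line, values as JSON. send_rows: Moves the arm, as the interface text tells. Its arguments: {"type":"object","properties":{"motion":{"type":"array"},"grip_force":{"type":"number"}},"required":["motion"]}

```bash
mkdir -p pics; python3 - <<'E'
from plant import *
import cv2,numpy as np,pickle
s=get_state();print({k:np.round(v,3) for k,v in s.items()})
for n in ("top","scene"):
    d=snapshot(n);pickle.dump(d,open(f"pics/{n}0.pkl","wb"))
    cv2.imwrite(f"pics/{n}0.png",d["img"][:,:,::-1]);print(n,d["vertical_fov"],d["cx"],d["cy"],np.round(d["extrinsics"],3).tolist(),[k for k in d])
E
```

```text
{'clock': np.float64(0.0), 'q': array([-1.138,  0.69 , -0.195,  1.566,  0.157,  0.902, -0.215]), 'qd': array([ 0.   , -0.002, -0.001, -0.   , -0.001,  0.   , -0.001]), 'joint_torque': array([-0.0000e+00, -5.2755e+01, -1.2670e+00, -1.5344e+01, -5.3000e-02,
        6.0000e-03,  0.0000e+00]), 'tool_pos': array([0.242, 0.575, 0.249]), 'eef_rot': array([ 0.198,  0.98 , -0.001, -0.   ]), 'contact_force': array([0.108, 0.256, 0.429]), 'moment': array([ 0.024,  0.015, -0.027]), 'finger_force': np.float64(0.0), 'opening': np.float64(0.997)}
top 52.71226251518486 316.58945393489364 229.9578821360961 [[0.001, 0.995, -0.104, 0.474], [-0.999, 0.004, 0.031, 0.012], [0.032, 0.104, 0.994, 0.949], [0.0, 0.0, 0.0, 1.0]] ['img', 'vertical_fov', 'cx', 'cy', 'extrinsics']
scene 50.025641091877716 314.3226994829091 234.2287492568018 [[-0.135, -0.646, 0.751, 1.27], [0.991, -0.1, 0.092, 0.085], [0.016, 0.757, 0.654, 0.725], [0.0, 0.0, 0.0, 1.0]] ['img', 'vertical_fov', 'cx', 'cy', 'extrinsics']
```

View pics/top0.png

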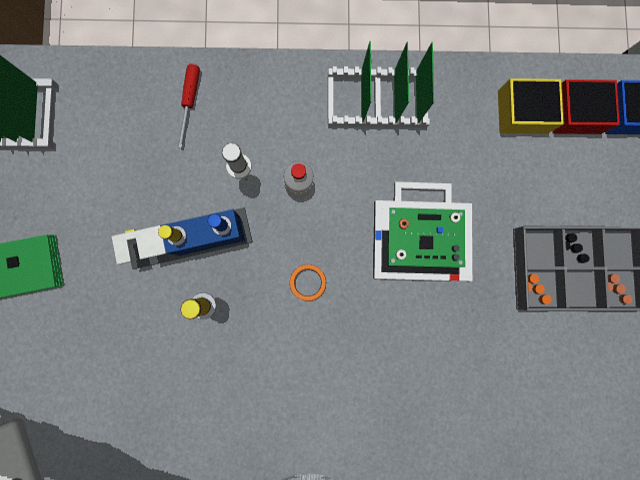

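View pics/scene0.png

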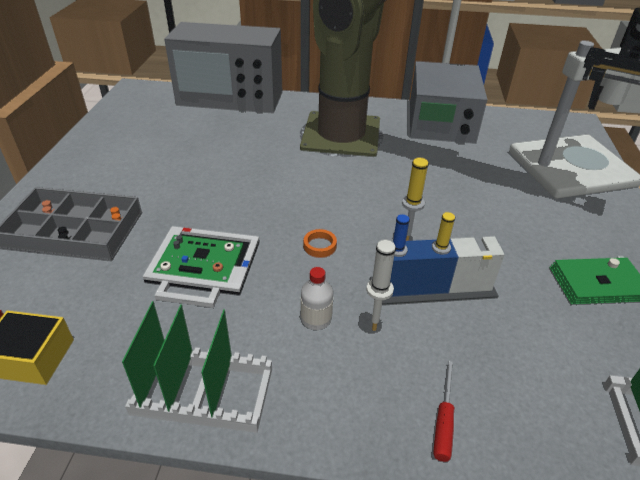

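Top view: holder with the small yellow probe (handle top ≈165,231), blue spare (215,221) and notch (≈140,248). The carrier's rim corners are ≈(375,201), (472,204), (472,280) and (374,278), red mark (455,277), blue mark (378,235). The larger yellow look-alike stands at (190,308), the white one at (232,152), tape (308,282), bottle (299,172).

```bash
cat > h.py <<'E'
import numpy as np,cv2,pickle
from scipy.spatial.transform import Rotation as R
from scipy.optimize import least_squares
def f(d): return 240/np.tan(np.radians(d["vertical_fov"])/2)
def ray(d,u,v,z):
    E=np.array(d["extrinsics"]);c=E[:3,:3]@np.array([(u-d["cx"])/f(d),-(v-d["cy"])/f(d),-1.])
    t=(z-E[2,3])/c[2];return E[:3,3]+t*c
def proj(d,P):
    E=np.array(d["extrinsics"]);p=(np.atleast_2d(P)-E[:3,3])@E[:3,:3]
    return np.c_[d["cx"]+f(d)*p[:,0]/-p[:,2], d["cy"]-f(d)*p[:,1]/-p[:,2]]
def place(o,yaw,P):
    P=np.atleast_2d(P);c,s=np.cos(yaw),np.sin(yaw)
    return np.c_[o[0]+c*P[:,0]-s*P[:,1],o[1]+s*P[:,0]+c*P[:,1],P[:,2]]
def fit(obs,P,x0,w=None):
    """obs: list of (snapshot, idx, pixels); planar pose"""
    g=lambda x:np.concatenate([(proj(d,place(x[:2],x[2],P[i]))-px).ravel() for d,i,px in obs])
    r=least_squares(g,x0,loss="soft_l1");return r.x,g(r.x).reshape(-1,2)
load=lambda n:pickle.load(open(f"pics/{n}.pkl","rb"))
def snap(name,tag):
    from plant import snapshot
    d=snapshot(name);pickle.dump(d,open(f"pics/{tag}.pkl","wb"));return d
E
python3 - <<'E'
from h import *
from plant import get_state
t=load("top0")
C=np.array([[76,95,18],[76,-95,18],[-76,-95,18],[-76,95,18]])/1e3
print(fit([(t,range(4),np.array([[375,201],[472,204],[472,280],[374,278.]]))],C,[.5,-.1,0]))
for n,u,v,z in [("yel",165,231,.176),("blue",215,221,.176),("big",190,308,.2),("bottle",299,172,.12),("tape",308,282,.02),("white",232,152,.2)]: print(n,ray(t,u,v,z).round(3))
w=snap("wrist","w0");s=get_state();T=np.eye(4);T[:3,:3]=R.from_quat(s["eef_rot"]).as_matrix();T[:3,3]=s["tool_pos"]
print(w["vertical_fov"],w["cx"],w["cy"],np.round(np.linalg.inv(T)@w["extrinsics"],3))
import cv2
a=cv2.resize(t["img"][185:290,360:485],None,fx=4,fy=4,interpolation=cv2.INTER_CUBIC);b=cv2.resize(t["img"][190:275,105:255],None,fx=4,fy=4,interpolation=cv2.INTER_CUBIC)
E
```

```text
(array([ 0.55167547, -0.22539232, -0.02575299]), array([[ 0.2480297 , -0.72470516],
       [-0.49045982, -0.68282846],
       [ 0.05007516,  1.06399449],
       [ 0.14906282,  0.42708743]]))
yel [0.552 0.228 0.176]
blue [0.569 0.15  0.176]
big [0.432 0.18  0.2  ]
bottle [0.662 0.016 0.12 ]
tape [ 0.471 -0.001  0.02 ]
white [0.675 0.121 0.2  ]
58.94810962493442 322.4688175754251 230.85398584430317 [[ 0.001  0.956  0.293  0.075]
 [ 1.    -0.001  0.    -0.001]
 [ 0.     0.293 -0.956 -0.135]
 [ 0.     0.     0.     1.   ]]
```

>>> send_rows(
  motion=[
    {"z":-0.5,"rz":0.096,"jaw":8.8},
    {"z":-0.5,"rz":0.096,"jaw":8.8},
    {"z":-0.5,"rz":0.096,"jaw":8.8},
    {"z":-0.5,"rz":0.096,"jaw":8.8},
    {"z":-0.5,"rz":0.096,"jaw":8.8},
  ],
)

```text
schema error: expected keys x, y, z, rx, ry, rz, jaw
```

>>> send_rows(
  motion=[
    {"z":-0.5,"rz":0.096},
    {"z":-0.5,"rz":0.096},
    {"z":-0.5,"rz":0.096},
    {"z":-0.5,"rz":0.096},
    {"z":-0.5,"rz":0.096},
  ],
)

```text
schema error: expected keys x, y, z, rx, ry, rz, jaw
```

>>> send_rows(
  motion=[
    {"x":-2.0,"y":1.2},
    {"x":-2.5,"y":1.5},
    {"x":-2.6,"y":1.6},
    {"x":-2.6,"y":1.6},
    {"x":-2.6,"y":1.6},
  ],
)

```text
schema error: expected keys x, y, z, rx, ry, rz, jaw
```

>>> send_rows(
  motion=[
    {"x":-2.6,"y":1.6},
    {"x":-2.6,"y":1.6},
    {"x":-2.6,"y":1.6},
    {"x":-2.6,"y":1.6},
    {"x":-2.6,"y":1.6},
  ],
)

```text
schema error: expected keys x, y, z, rx, ry, rz, jaw
```

>>> send_rows(
  motion=[
    {"x":-2.6,"y":1.6},
    {"x":-2.6,"y":1.6},
    {"x":-2.6,"y":1.6},
    {"x":-2.5,"y":1.6},
    {"x":-2.0,"y":1.2},
  ],
)

```text
schema error: expected keys x, y, z, rx, ry, rz, jaw
```

>>> send_rows(
  motion=[
    {"x":0},
    {"x":0},
    {"x":0},
    {"x":0},
    {"x":0},
  ],
)

```text
schema error: expected keys x, y, z, rx, ry, rz, jaw
```

```bash
python3 - <<'E'
from h import *
from plant import get_state
s=get_state();print(s["clock"],s["tool_pos"].round(4),s["eef_rot"].round(4),R.from_quat(s["eef_rot"]).as_matrix().round(3),s["q"].round(2))
d=snap("wrist","w1");cv2.imwrite("pics/w1.png",d["img"][:,:,::-1])
E
```

```text
0.15 [0.2426 0.5755 0.2491] [ 1.981e-01  9.802e-01 -7.000e-04 -1.000e-04] [[-0.922  0.388 -0.   ]
 [ 0.388  0.922 -0.001]
 [-0.    -0.001 -1.   ]] [-1.14  0.69 -0.19  1.57  0.16  0.9  -0.22]
```

View pics/w1.png

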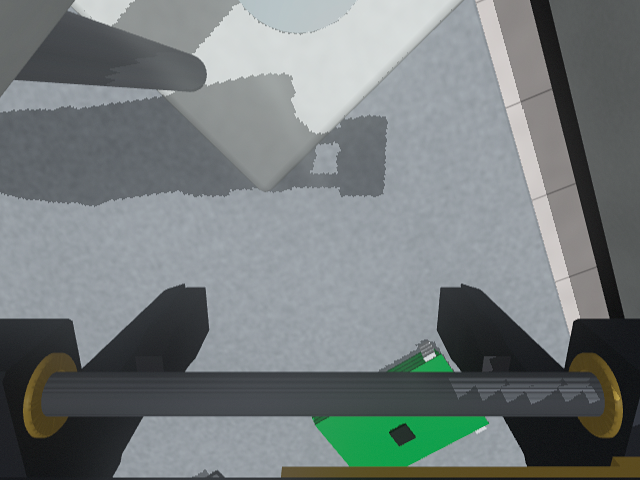

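The wrist view shows only the gripper, the microscope base and the green card. All keys are required in each row, so I'll resend with them.

>>> send_rows(
  motion=[
    {"x":-2,"y":-1.1,"z":-0.4,"rx":0,"ry":0,"rz":0,"jaw":8.8},
    {"x":-3.2,"y":-1.8,"z":-0.4,"rx":0,"ry":0,"rz":0,"jaw":8.8},
    {"x":-3.2,"y":-1.8,"z":-0.4,"rx":0,"ry":0,"rz":0,"jaw":8.8},
    {"x":-3.2,"y":-1.8,"z":-0.4,"rx":0,"ry":0,"rz":0,"jaw":8.8},
    {"x":-3.2,"y":-1.8,"z":-0.4,"rx":0,"ry":0,"rz":0,"jaw":8.8},
  ],
)

```text
clock: 0.7
tool_pos: [0.3476, 0.4407, 0.2698]
eef_rot: [0.198, 0.98, -0.0, 0.0]
contact_force: [0.3, 0.4, 0.2]
opening: 0.998
finger_force: 0.0
```

>>> send_rows(
  motion=[
    {"x":-3.2,"y":-1.8,"z":-0.3,"rx":0,"ry":0,"rz":0,"jaw":8.8},
    {"x":-3.2,"y":-1.8,"z":-0.3,"rx":0,"ry":0,"rz":0,"jaw":8.8},
    {"x":-3.2,"y":-1.8,"z":-0.3,"rx":0,"ry":0,"rz":0,"jaw":8.8},
    {"x":-3.2,"y":-1.8,"z":-0.3,"rx":0,"ry":0,"rz":0,"jaw":8.8},
    {"x":-3.2,"y":-1.8,"z":-0.3,"rx":0,"ry":0,"rz":0,"jaw":8.8},
  ],
)

```text
clock: 1.2
tool_pos: [0.46, 0.2956, 0.2848]
eef_rot: [0.198, 0.98, -0.0, -0.0]
contact_force: [1.0, -0.0, -0.6]
opening: 0.995
finger_force: 0.0
```

>>> send_rows(
  motion=[
    {"x":-3.2,"y":-1.8,"z":-0.3,"rx":0,"ry":0,"rz":0,"jaw":8.8},
    {"x":-3.2,"y":-1.8,"z":-0.3,"rx":0,"ry":0,"rz":0,"jaw":8.8},
    {"x":-3.2,"y":-1.8,"z":-0.3,"rx":0,"ry":0,"rz":0,"jaw":8.8},
    {"x":-3.2,"y":-1.8,"z":-0.3,"rx":0,"ry":0,"rz":0,"jaw":8.8},
    {"x":-2.1,"y":-1.2,"z":-0.3,"rx":0,"ry":0,"rz":0,"jaw":8.8},
  ],
)

```text
clock: 1.7
tool_pos: [0.5656, 0.1584, 0.2996]
eef_rot: [0.2, 0.98, -0.001, 0.0]
contact_force: [0.1, 0.7, -0.1]
opening: 1.002
finger_force: 0.0
```

>>> send_rows(
  motion=[
    {"x":0,"y":0,"z":0,"rx":0,"ry":0,"rz":0.12,"jaw":8.8},
    {"x":0,"y":0,"z":0,"rx":0,"ry":0,"rz":0.12,"jaw":8.8},
    {"x":0,"y":0,"z":0,"rx":0,"ry":0,"rz":0.12,"jaw":8.8},
    {"x":0,"y":0,"z":0,"rx":0,"ry":0,"rz":0.12,"jaw":8.8},
    {"x":0,"y":0,"z":0,"rx":0,"ry":0,"rz":0.12,"jaw":8.8},
  ],
)

```text
clock: 2.2
tool_pos: [0.5638, 0.1617, 0.2995]
eef_rot: [0.481, 0.877, -0.0, -0.0]
contact_force: [-0.8, -0.6, -0.4]
opening: 0.999
finger_force: 0.0
```

>>> send_rows(
  motion=[
    {"x":0,"y":0,"z":0,"rx":0,"ry":0,"rz":0.12,"jaw":8.8},
    {"x":0,"y":0,"z":0,"rx":0,"ry":0,"rz":0.12,"jaw":8.8},
    {"x":0,"y":0,"z":0,"rx":0,"ry":0,"rz":0.12,"jaw":8.8},
    {"x":0,"y":0,"z":0,"rx":0,"ry":0,"rz":0,"jaw":8.8},
    {"x":0,"y":0,"z":0,"rx":0,"ry":0,"rz":0,"jaw":8.8},
  ],
)

```text
clock: 2.7
tool_pos: [0.5639, 0.1618, 0.2996]
eef_rot: [0.627, 0.779, -0.0, -0.0]
contact_force: [0.1, 0.2, -0.0]
opening: 1.001
finger_force: 0.0
```

```bash
python3 - <<'E'
from h import *
from plant import get_state
s=get_state();print(s["clock"],s["tool_pos"].round(4),R.from_quat(s["eef_rot"]).as_matrix().round(3).tolist(),s["q"].round(2))
d=snap("wrist","w1");cv2.imwrite("pics/w1b.png",d["img"][:,:,::-1])
E
```

```text
2.7 [0.5639 0.1618 0.2996] [[-0.213, 0.977, -0.0], [0.977, 0.213, -0.0], [-0.0, -0.0, -1.0]] [-0.38  0.58  0.03  1.63 -0.02  0.94 -0.12]
```

View pics/w1b.png

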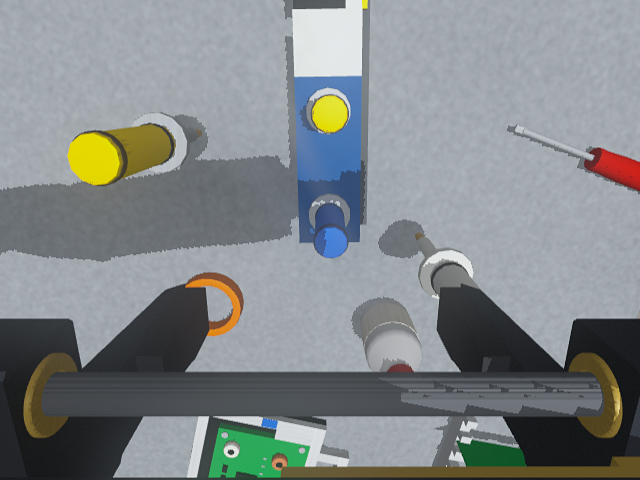

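Wrist view: yellow handle top at ≈(330,114), blue at (331,241). The block's top runs from (295,77)/(362,77) to (301,242)/(359,242). The big yellow look-alike is well to the left (97,158).

```bash
python3 - <<'E'
from h import *
d=load("w1");t=load("top0")
P=np.array([[0,0,176],[0,-80,176],[-25,25,100],[25,25,100],[-25,-105,100],[25,-105,100]])/1e3
px=np.array([[330,114],[331,241],[294.5,77],[362,77],[301,242],[359.5,242]])
x,r=fit([(d,range(6),px)],P,[.55,.23,.2]);print(x,r.round(1).tolist())
x2,r=fit([(d,range(2,6),px[2:])],P,[.55,.23,.2]);print("block",x2,r.round(1).tolist())
h=cv2.cvtColor(d["img"],cv2.COLOR_RGB2HSV)
for nm,lo,hi,win in [("yel",(20,120,200),(38,255,255),(80,140,300,360)),("blue",(100,120,170),(130,255,255),(200,270,300,360))]:
    a,b,c,e=win;m=cv2.inRange(h[a:b,c:e],lo,hi);n,l,s,cc=cv2.connectedComponentsWithStats(m)
    k=1+np.argmax(s[1:,4]);u,v=s[k,0]+s[k,2]/2+c-.5,s[k,1]+s[k,3]/2+a-.5
    print(nm,s[k],u,v,"at .176",ray(d,u,v,.176).round(4))
for n,p in [("notch",[0,.078,.1]),("org",[0,0,.1])]: print(n,place(x,x[2],p).round(4),place(x2,x2[2],p).round(4))
print("big", ray(d,97,158,.2),ray(d,97,158,.23), ray(t,190,308,.23))
E
```

```text
[0.55370569 0.2283841  0.22983653] [[0.2, 0.1], [0.2, 1.9], [0.0, -0.4], [-0.1, -1.4], [-1.3, 0.5], [0.3, -0.2]]
block [0.55389256 0.22808932 0.23042043] [[0.2, 0.1], [0.0, -1.0], [-1.1, 0.9], [0.5, 0.1]]
yel [ 13  16  34  36 979] 329.5 113.5 at .176 [0.5532 0.2286 0.176 ]
blue [ 23  27  24  31 578] 334.5 242.0 at .176 [0.5738 0.1516 0.176 ]
notch [[0.5359 0.3043 0.1   ]] [[0.5361 0.304  0.1   ]]
org [[0.5537 0.2284 0.1   ]] [[0.5539 0.2281 0.1   ]]
big [0.43296922 0.17873779 0.2       ] [0.44764254 0.18589849 0.23      ] [0.43411223 0.17340088 0.23      ]
```

>>> send_rows(
  motion=[
    {"x":1.0,"y":0.08,"z":0,"rx":0,"ry":0,"rz":-0.003,"jaw":8.8},
    {"x":1.6,"y":0.08,"z":0,"rx":0,"ry":0,"rz":-0.003,"jaw":8.8},
    {"x":1.6,"y":0.08,"z":0,"rx":0,"ry":0,"rz":-0.003,"jaw":8.8},
    {"x":1.6,"y":0.07,"z":0,"rx":0,"ry":0,"rz":-0.003,"jaw":8.8},
    {"x":0.95,"y":0.07,"z":0,"rx":0,"ry":0,"rz":-0.003,"jaw":8.8},
  ],
)

```text
clock: 3.25
tool_pos: [0.5522, 0.2317, 0.2996]
eef_rot: [0.621, 0.784, 0.0, -0.001]
contact_force: [-0.1, 0.3, 0.1]
opening: 1.0
finger_force: 0.0
```

>>> send_rows(
  motion=[
    {"x":0,"y":0,"z":1.0,"rx":0,"ry":0,"rz":0,"jaw":8.8},
    {"x":0,"y":0,"z":2,"rx":0,"ry":0,"rz":0,"jaw":8.8},
    {"x":0,"y":0,"z":2,"rx":0,"ry":0,"rz":0,"jaw":8.8},
    {"x":0,"y":0,"z":2,"rx":0,"ry":0,"rz":0,"jaw":8.8},
    {"x":0,"y":0,"z":2,"rx":0,"ry":0,"rz":0,"jaw":8.8},
  ],
)

```text
clock: 3.75
tool_pos: [0.5531, 0.2273, 0.2083]
eef_rot: [0.623, 0.782, -0.001, 0.0]
contact_force: [-0.0, -0.1, -0.6]
opening: 1.001
finger_force: 0.0
```

>>> send_rows(
  motion=[
    {"x":0,"y":0,"z":2,"rx":0,"ry":0,"rz":0,"jaw":8.8},
    {"x":0,"y":0,"z":2,"rx":0,"ry":0,"rz":0,"jaw":8.8},
    {"x":0,"y":0,"z":1.7,"rx":0,"ry":0,"rz":0,"jaw":8.8},
    {"x":0,"y":0,"z":1.0,"rx":0,"ry":0,"rz":0,"jaw":8.8},
    {"x":0,"y":0,"z":0.5,"rx":0,"ry":0,"rz":0,"jaw":8.8},
  ],
)

```text
clock: 4.25
tool_pos: [0.5527, 0.2276, 0.1365]
eef_rot: [0.623, 0.782, -0.001, -0.0]
contact_force: [-0.6, 0.2, 0.5]
opening: 0.996
finger_force: 0.0
```

```bash
python3 - <<'E'
from h import *
from plant import get_state
s=get_state();print(s["clock"],s["tool_pos"].round(4),R.from_quat(s["eef_rot"]).as_matrix().round(3).tolist(),s["contact_force"].round(2))
d=snap("wrist","w2");cv2.imwrite("pics/w2.png",d["img"][:,:,::-1])
E
```

```text
4.25 [0.5527 0.2276 0.1365] [[-0.225, 0.974, -0.001], [0.974, 0.225, -0.001], [-0.001, -0.002, -1.0]] [-0.61  0.24  0.55]
```

View pics/w2.png

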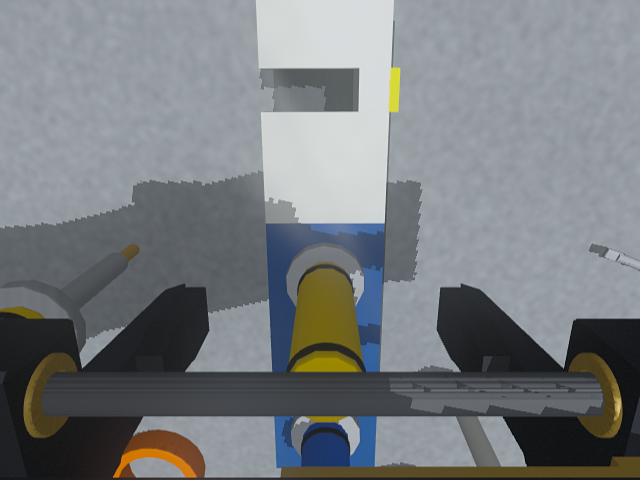

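The handle is centred between the fingers (≈326,320). The notch shows clearly: back edge at column 358, sides at rows 69 and 111, open at the left (261). Gripping and drawing it up.

>>> send_rows(
  motion=[
    {"x":0,"y":0,"z":0,"rx":0,"ry":0,"rz":0,"jaw":4.0},
    {"x":0,"y":0,"z":0,"rx":0,"ry":0,"rz":0,"jaw":3.0},
    {"x":0,"y":0,"z":0,"rx":0,"ry":0,"rz":0,"jaw":2.0},
    {"x":0,"y":0,"z":0,"rx":0,"ry":0,"rz":0,"jaw":0.5},
    {"x":0,"y":0,"z":0,"rx":0,"ry":0,"rz":0,"jaw":0.5},
  ],
  grip_force=45,
)

```text
clock: 4.8
tool_pos: [0.5533, 0.2285, 0.1381]
eef_rot: [0.622, 0.783, 0.0, 0.0]
contact_force: [0.6, 0.8, 0.3]
opening: 0.566
finger_force: 0.0
```

>>> send_rows(
  motion=[
    {"x":0,"y":0,"z":0,"rx":0,"ry":0,"rz":0,"jaw":0.5},
    {"x":0,"y":0,"z":0,"rx":0,"ry":0,"rz":0,"jaw":0.5},
    {"x":0,"y":0,"z":0,"rx":0,"ry":0,"rz":0,"jaw":0.5},
    {"x":0,"y":0,"z":0,"rx":0,"ry":0,"rz":0,"jaw":0.5},
    {"x":0,"y":0,"z":0,"rx":0,"ry":0,"rz":0,"jaw":0.5},
  ],
  grip_force=45,
)

```text
clock: 5.3
tool_pos: [0.5532, 0.2284, 0.1377]
eef_rot: [0.622, 0.783, 0.0, 0.0]
contact_force: [0.6, -0.2, -0.1]
opening: 0.243
finger_force: 45.0
```

```bash
python3 - <<'E'
from h import *
from plant import get_state
s=get_state();print({k:np.round(s[k],4) for k in ("clock","tool_pos","eef_rot","opening","finger_force","contact_force","moment")})
d=load("w2")
P=np.array([[13,86,100],[13,70,100],[-25,86,100],[-25,70,100],[-25,25,100],[25,25,100]])/1e3
px=np.array([[358.5,68.5],[358.5,111.5],[259.5,68.5],[261.5,111.5],[265,223],[386,223]])
x,r=fit([(d,range(6),px)],P,[.554,.228,.23]);print(x,r.round(1).tolist(),place(x,x[2],[0,.078,.1]),place(x,x[2],[0,0,.1]))
E
```

```text
{'clock': np.float64(5.3), 'tool_pos': array([0.5532, 0.2284, 0.1377]), 'eef_rot': array([6.225e-01, 7.826e-01, 1.000e-04, 0.000e+00]), 'opening': np.float64(0.2432), 'finger_force': np.float64(44.9971), 'contact_force': array([ 0.5846, -0.2132, -0.0727]), 'moment': array([-0.075 ,  0.0156,  0.0088])}
[0.55365439 0.22836326 0.22979027] [[1.0, -0.5], [0.1, 0.4], [-0.3, -0.2], [-0.4, 0.6], [0.9, 0.0], [-1.3, -0.2]] [[0.53588807 0.30431297 0.1       ]] [[0.55365439 0.22836326 0.1       ]]
```

>>> send_rows(
  motion=[
    {"x":0,"y":0,"z":-0.5,"rx":0,"ry":0,"rz":0,"jaw":0.5},
    {"x":0,"y":0,"z":-1.0,"rx":0,"ry":0,"rz":0,"jaw":0.5},
    {"x":0,"y":0,"z":-2.0,"rx":0,"ry":0,"rz":0,"jaw":0.5},
    {"x":0,"y":0,"z":-2.0,"rx":0,"ry":0,"rz":0,"jaw":0.5},
    {"x":0,"y":0,"z":-2.0,"rx":0,"ry":0,"rz":0,"jaw":0.5},
  ],
)

```text
clock: 5.8
tool_pos: [0.553, 0.2284, 0.2141]
eef_rot: [0.622, 0.783, 0.0, -0.0]
contact_force: [0.9, -0.4, -2.2]
opening: 0.239
finger_force: 45.0
```

>>> send_rows(
  motion=[
    {"x":0,"y":0,"z":-2.2,"rx":0,"ry":0,"rz":0,"jaw":0.5},
    {"x":0,"y":0,"z":-2.2,"rx":0,"ry":0,"rz":0,"jaw":0.5},
    {"x":0,"y":0,"z":-2.2,"rx":0,"ry":0,"rz":0,"jaw":0.5},
    {"x":0,"y":0,"z":-2.0,"rx":0,"ry":0,"rz":0,"jaw":0.5},
    {"x":0,"y":0,"z":-1.4,"rx":0,"ry":0,"rz":0,"jaw":0.5},
  ],
)

```text
clock: 6.3
tool_pos: [0.5533, 0.2284, 0.315]
eef_rot: [0.623, 0.783, 0.001, 0.0]
contact_force: [0.6, -0.4, -2.0]
opening: 0.237
finger_force: 45.0
```

>>> send_rows(
  motion=[
    {"x":-1,"y":-0.27,"z":0,"rx":0,"ry":0,"rz":0,"jaw":0.5},
    {"x":-2,"y":-0.55,"z":0,"rx":0,"ry":0,"rz":0,"jaw":0.5},
    {"x":-3,"y":-0.82,"z":0,"rx":0,"ry":0,"rz":0,"jaw":0.5},
    {"x":-3,"y":-0.82,"z":0,"rx":0,"ry":0,"rz":0,"jaw":0.5},
    {"x":-3,"y":-0.82,"z":0,"rx":0,"ry":0,"rz":0,"jaw":0.5},
  ],
)

```text
clock: 6.8
tool_pos: [0.5471, 0.1018, 0.3121]
eef_rot: [0.623, 0.783, -0.001, -0.0]
contact_force: [-0.3, -0.4, -2.3]
opening: 0.233
finger_force: 45.0
```

>>> send_rows(
  motion=[
    {"x":-3.2,"y":-0.87,"z":0,"rx":0,"ry":0,"rz":0,"jaw":0.5},
    {"x":-3.2,"y":-0.87,"z":0,"rx":0,"ry":0,"rz":0,"jaw":0.5},
    {"x":-3.2,"y":-0.87,"z":0,"rx":0,"ry":0,"rz":0,"jaw":0.5},
    {"x":-3.2,"y":-0.87,"z":0,"rx":0,"ry":0,"rz":0,"jaw":0.5},
    {"x":-3.2,"y":-0.87,"z":0,"rx":0,"ry":0,"rz":0,"jaw":0.5},
  ],
)

```text
clock: 7.3
tool_pos: [0.5404, -0.0638, 0.3121]
eef_rot: [0.623, 0.782, -0.001, -0.001]
contact_force: [-0.2, 0.4, -2.1]
opening: 0.242
finger_force: 45.0
```

>>> send_rows(
  motion=[
    {"x":-3.2,"y":-0.87,"z":0,"rx":0,"ry":0,"rz":0,"jaw":0.5},
    {"x":-3.2,"y":-0.87,"z":0,"rx":0,"ry":0,"rz":0,"jaw":0.5},
    {"x":-3.2,"y":-0.87,"z":0,"rx":0,"ry":0,"rz":0,"jaw":0.5},
    {"x":-3.2,"y":-0.87,"z":0,"rx":0,"ry":0,"rz":0,"jaw":0.5},
    {"x":-3.2,"y":-0.87,"z":0,"rx":0,"ry":0,"rz":0,"jaw":0.5},
  ],
)

```text
clock: 7.8
tool_pos: [0.5338, -0.2292, 0.312]
eef_rot: [0.623, 0.782, -0.001, -0.001]
contact_force: [0.5, 0.4, -2.3]
opening: 0.238
finger_force: 45.0
```

>>> send_rows(
  motion=[
    {"x":-3.2,"y":-0.87,"z":0,"rx":0,"ry":0,"rz":0,"jaw":0.5},
    {"x":-3.2,"y":-0.87,"z":0,"rx":0,"ry":0,"rz":0,"jaw":0.5},
    {"x":-2.9,"y":-0.8,"z":0,"rx":0,"ry":0,"rz":0,"jaw":0.5},
    {"x":-2,"y":-0.55,"z":0,"rx":0,"ry":0,"rz":0,"jaw":0.5},
    {"x":-1,"y":-0.27,"z":0,"rx":0,"ry":0,"rz":0,"jaw":0.5},
  ],
)

```text
clock: 8.3
tool_pos: [0.5281, -0.3577, 0.3117]
eef_rot: [0.624, 0.781, -0.001, -0.001]
contact_force: [-0.2, 0.4, -2.1]
opening: 0.242
finger_force: 45.0
```

>>> send_rows(
  motion=[
    {"x":0,"y":0,"z":0,"rx":0,"ry":0,"rz":0,"jaw":0.5},
    {"x":0,"y":0,"z":0,"rx":0,"ry":0,"rz":0,"jaw":0.5},
    {"x":0,"y":0,"z":0,"rx":0,"ry":0,"rz":0,"jaw":0.5},
    {"x":0,"y":0,"z":0,"rx":0,"ry":0,"rz":0,"jaw":0.5},
    {"x":0,"y":0,"z":0,"rx":0,"ry":0,"rz":0,"jaw":0.5},
  ],
)

```text
clock: 8.8
tool_pos: [0.5307, -0.3537, 0.3128]
eef_rot: [0.622, 0.783, 0.0, -0.0]
contact_force: [-0.5, -0.3, -1.3]
opening: 0.239
finger_force: 45.0
```

```bash
python3 - <<'E'
from h import *
from plant import get_state
s=get_state();print({k:np.round(s[k],4) for k in ("clock","tool_pos","eef_rot","opening","finger_force","contact_force","q")})
d=snap("wrist","w3");cv2.imwrite("pics/w3.png",d["img"][:,:,::-1]);e=snap("top","top3");cv2.imwrite("pics/top3.png",e["img"][:,:,::-1]);snap("scene","scene3")
E
```

```text
{'clock': np.float64(8.8), 'tool_pos': array([ 0.5307, -0.3537,  0.3128]), 'eef_rot': array([ 6.219e-01,  7.831e-01,  2.000e-04, -1.000e-04]), 'opening': np.float64(0.2387), 'finger_force': np.float64(44.9968), 'contact_force': array([-0.4768, -0.2711, -1.2595]), 'q': array([ 0.5006,  0.6408,  0.0283,  1.4496, -0.0199,  1.0515,  0.7616])}
```

View pics/w3.png

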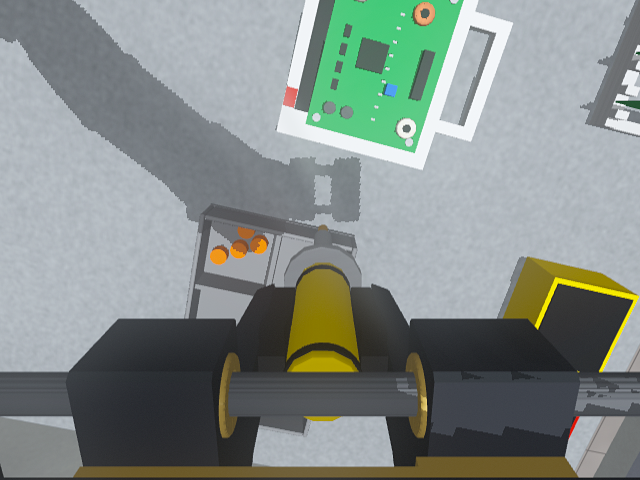

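The probe is held straight, tip at ≈(322,228). The carrier's near rim corners are at (277,131) and (422,169), red mark at (290,97). Next I'll refine the carrier pose with an edge fit in the wrist and top pictures.

```bash
cat > edge.py <<'E'
from h import *
from scipy.ndimage import map_coordinates
# carrier edges, bright side given by inward normal sign (x0,y0,x1,y1, bright-direction dx,dy) mm at z=18
EDG=[(-76,-92,-76,92,1,0),(-73,-95,73,-95,0,1),(76,-92,76,-50,-1,0),(-73,95,40,95,0,-1),(-65,-45,-65,68,-1,0),(-50,82,-10,82,0,1)]
def residuals(x,views,edges,half):
    out=[];tag=[]
    for vi,(d,sel) in enumerate(views):
        g=cv2.cvtColor(d["img"],cv2.COLOR_RGB2GRAY).astype(float);g=cv2.GaussianBlur(g,(0,0),.8)
        for k in sel:
            a=edges[k];s=np.linspace(0,1,25)[:,None];P=np.c_[(1-s)*a[0]+s*a[2],(1-s)*a[1]+s*a[3],0*s+18]/1e3
            B=P+np.array([a[4],a[5],0])*1e-3
            p=proj(d,place(x[:2],x[2],P));n=proj(d,place(x[:2],x[2],B))-p;n/=np.linalg.norm(n,axis=1)[:,None]
            ts=np.arange(-half,half+.01,.25);q=p[:,None]+n[:,None]*ts[None,:,None]
            ok=(q.min((1,2))>1)&(q[...,0].max(1)<638)&(q[...,1].max(1)<478)
            v=map_coordinates(g,[q[...,1],q[...,0]],order=1,mode="nearest");gr=np.gradient(v,axis=1)
            j=gr.argmax(1);r=ts[j];ok&=gr.max(1)>4
            for pp,nn,rr in zip((p+n*r[:,None])[ok],n[ok],r[ok]): out.append((vi,k,pp,nn,rr))
    return out
def run(x,views,half=6,edges=EDG):
    for it in range(8):
        o=residuals(x,views,edges,half if it<3 else 3)
        def g(y):
            r=[]
            for vi,k,pp,nn,rr in o:
                a=edges[k];d=views[vi][0];pts=proj(d,place(y[:2],y[2],np.array([[a[0],a[1],18],[a[2],a[3],18]])/1e3))
                t=pts[1]-pts[0];t/=np.linalg.norm(t);w=pp-pts[0];r.append(t[0]*w[1]-t[1]*w[0])
            return np.array(r)
        x=least_squares(g,x,loss="soft_l1",f_scale=.5).x
    r=g(x)
    return x,{(vi,k):(round(np.mean([a for a,b in zip(r,o) if b[:2]==(vi,k)]),2),sum(b[:2]==(vi,k) for b in o)) for vi,k in {b[:2] for b in o}}
E
python3 - <<'E'
from edge import *
w=load("w3");t=load("top0");x0=[.5517,-.2254,-.0258]
print(run(x0,[(w,[0,1,4])]));print(run(x0,[(t,[0,1,3,4,5])]));x,i=run(x0,[(w,[0,1,4]),(t,[0,1,3,4,5])]);print(x,i)
P=np.array([[-58,-60,10],[-58,75,10],[7,75,10],[-58,-60,18]])/1e3
print(place(x,x[2],P).round(4))
s=load("scene3");px=proj(w,place(x,x[2],[[-.065,-.07,.018],[-.051,-.07,.018],[-.065,0,.018],[-.051,0,.018]]));print(px.round(1).tolist())
cv2.imwrite("pics/c3.png",np.vstack([cv2.resize(w["img"][0:140,265:465],None,fx=2.4,fy=2.4,interpolation=cv2.INTER_CUBIC)[:300,:480],cv2.resize(t["img"][190:290,360:520],None,fx=3,fy=3,interpolation=cv2.INTER_CUBIC)])[:,:,::-1])
E
```

```text
(array([ 0.55429669, -0.22613873, -0.02769399]), {(0, 1): (np.float64(0.0), 25), (0, 4): (np.float64(0.41), 16), (0, 0): (np.float64(-0.63), 13)})
(array([ 0.5535338 , -0.22540566, -0.02191408]), {(0, 1): (np.float64(-0.16), 25), (0, 4): (np.float64(0.37), 25), (0, 0): (np.float64(-0.41), 22), (0, 3): (np.float64(-0.11), 25), (0, 5): (np.float64(0.27), 25)})
[ 0.55395503 -0.22587069 -0.02551097] {(0, 1): (np.float64(0.29), 25), (0, 4): (np.float64(0.74), 16), (0, 0): (np.float64(-0.33), 13), (1, 5): (np.float64(0.08), 25), (1, 1): (np.float64(-0.39), 25), (1, 4): (np.float64(0.06), 25), (1, 0): (np.float64(-0.66), 22), (1, 3): (np.float64(-0.33), 25)}
[[ 0.4944 -0.2844  0.01  ]
 [ 0.4979 -0.1494  0.01  ]
 [ 0.5629 -0.1511  0.01  ]
 [ 0.4944 -0.2844  0.018 ]]
[[293.0, 108.2], [307.0, 112.0], [310.6, 32.2], [325.2, 36.3]]
```

View pics/c3.png

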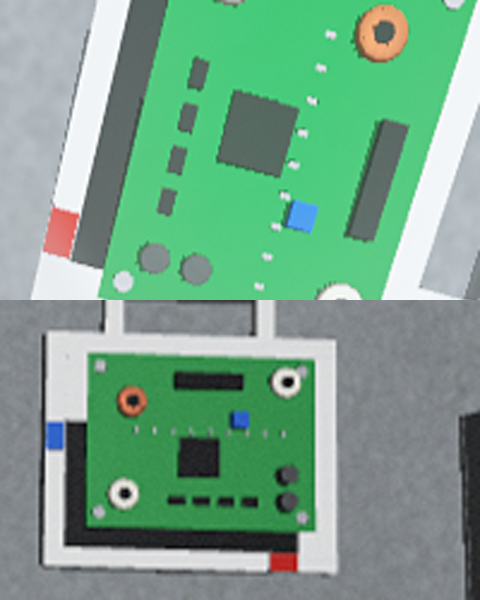

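The edge fit agrees to about 1 mm in both pictures: seam end corner at crop (72,262) versus predicted (67,260). I'll turn the tool so its x lies along the carrier's long leg, go over the start and come down to just above the rim.

>>> send_rows(
  motion=[
    {"x":0,"y":0,"z":0,"rx":0,"ry":0,"rz":0.0508,"jaw":0.5},
    {"x":0,"y":0,"z":0,"rx":0,"ry":0,"rz":0.0508,"jaw":0.5},
    {"x":0,"y":0,"z":0,"rx":0,"ry":0,"rz":0.0508,"jaw":0.5},
    {"x":0,"y":0,"z":0,"rx":0,"ry":0,"rz":0.0508,"jaw":0.5},
    {"x":0,"y":0,"z":0,"rx":0,"ry":0,"rz":0.0508,"jaw":0.5},
  ],
)

```text
clock: 9.45
tool_pos: [0.5304, -0.3546, 0.3127]
eef_rot: [0.717, 0.697, 0.0, -0.0]
contact_force: [0.1, 0.4, -1.7]
opening: 0.236
finger_force: 45.0
```

>>> send_rows(
  motion=[
    {"x":1.0,"y":-0.56,"z":0,"rx":0,"ry":0,"rz":0,"jaw":0.5},
    {"x":1.6,"y":-0.89,"z":0,"rx":0,"ry":0,"rz":0,"jaw":0.5},
    {"x":1.6,"y":-0.89,"z":0,"rx":0,"ry":0,"rz":0,"jaw":0.5},
    {"x":1.6,"y":-0.89,"z":0,"rx":0,"ry":0,"rz":0,"jaw":0.5},
    {"x":1.04,"y":-0.58,"z":0.5,"rx":0,"ry":0,"rz":0,"jaw":0.5},
  ],
)

```text
clock: 9.95
tool_pos: [0.4941, -0.2841, 0.3083]
eef_rot: [0.716, 0.698, 0.0, 0.0]
contact_force: [0.3, 0.1, -1.4]
opening: 0.236
finger_force: 45.0
```

>>> send_rows(
  motion=[
    {"x":0,"y":0,"z":1.6,"rx":0,"ry":0,"rz":0,"jaw":0.5},
    {"x":0,"y":0,"z":2,"rx":0,"ry":0,"rz":0,"jaw":0.5},
    {"x":0,"y":0,"z":2,"rx":0,"ry":0,"rz":0,"jaw":0.5},
    {"x":0,"y":0,"z":2,"rx":0,"ry":0,"rz":0,"jaw":0.5},
    {"x":0,"y":0,"z":2,"rx":0,"ry":0,"rz":0,"jaw":0.5},
  ],
)

```text
clock: 10.45
tool_pos: [0.4944, -0.2853, 0.2112]
eef_rot: [0.717, 0.698, 0.0, 0.0]
contact_force: [-0.5, -0.6, -2.0]
opening: 0.24
finger_force: 45.0
```

>>> send_rows(
  motion=[
    {"x":0,"y":0,"z":2,"rx":0,"ry":0,"rz":0,"jaw":0.5},
    {"x":0,"y":0,"z":2,"rx":0,"ry":0,"rz":0,"jaw":0.5},
    {"x":0,"y":0,"z":1.4,"rx":0,"ry":0,"rz":0,"jaw":0.5},
    {"x":0,"y":0,"z":0.6,"rx":0,"ry":0,"rz":0,"jaw":0.5},
    {"x":0,"y":0,"z":0.2,"rx":0,"ry":0,"rz":0,"jaw":0.5},
  ],
)

```text
clock: 10.95
tool_pos: [0.4942, -0.2852, 0.1493]
eef_rot: [0.717, 0.698, -0.0, -0.0]
contact_force: [-0.8, 0.3, -2.0]
opening: 0.242
finger_force: 45.0
```

>>> send_rows(
  motion=[
    {"x":0,"y":0,"z":0,"rx":0,"ry":0,"rz":0,"jaw":0.5},
    {"x":0,"y":0,"z":0,"rx":0,"ry":0,"rz":0,"jaw":0.5},
    {"x":0,"y":0,"z":0,"rx":0,"ry":0,"rz":0,"jaw":0.5},
    {"x":0,"y":0,"z":0,"rx":0,"ry":0,"rz":0,"jaw":0.5},
    {"x":0,"y":0,"z":0,"rx":0,"ry":0,"rz":0,"jaw":0.5},
  ],
)

```text
clock: 11.45
tool_pos: [0.4943, -0.2853, 0.15]
eef_rot: [0.717, 0.697, 0.0, 0.0]
contact_force: [-0.5, -0.5, -1.2]
opening: 0.236
finger_force: 45.0
```

```bash
python3 - <<'E'
from edge import *
from plant import get_state
s=get_state();print({k:np.round(s[k],4) for k in ("clock","tool_pos","eef_rot","finger_force","contact_force")})
w3=load("w3");print("w3 tip pred",proj(w3,[[.5307,-.3537,.1971],[.5307,-.3537,.275]]).round(1).tolist())
d=snap("wrist","w4");x=[.55395,-.22587,-.02551]
p=s["tool_pos"]-[0,0,.1157];print("tip",p.round(4),"pred px",proj(d,[p,p+[0,0,.02]]).round(1).tolist())
C=np.array([[-58,-60,10],[-58,75,10],[7,75,10],[-65,-70,18],[-51,-70,18],[-65,82,18]])/1e3
print(proj(d,place(x,x[2],C)).round(1).tolist(), place(x,x[2],C[:3]).round(4).tolist())
try: print(run(x,[(d,[3,4,5])],8))
except Exception as e: print(e)
im=d["img"].copy();cv2.imwrite("pics/w4.png",im[:,:,::-1])
E
```

```text
{'clock': np.float64(11.45), 'tool_pos': array([ 0.4943, -0.2853,  0.15  ]), 'eef_rot': array([7.166e-01, 6.975e-01, 1.000e-04, 2.000e-04]), 'finger_force': np.float64(44.9965), 'contact_force': array([-0.4667, -0.4525, -1.2136])}
w3 tip pred [[322.6, 227.5], [322.6, 277.7]]
tip [ 0.4943 -0.2853  0.0343] pred px [[322.2, 227.4], [322.1, 237.4]]
[[322.4, 215.7], [322.3, -10.1], [434.8, -10.2], [311.8, 233.5], [333.0, 233.5], [309.6, -27.8]] [[0.4944, -0.2844, 0.01], [0.4979, -0.1494, 0.01], [0.5629, -0.1511, 0.01]]
(array([ 0.54970227, -0.44063738, -0.02413728]), {})
```

View pics/w4.png

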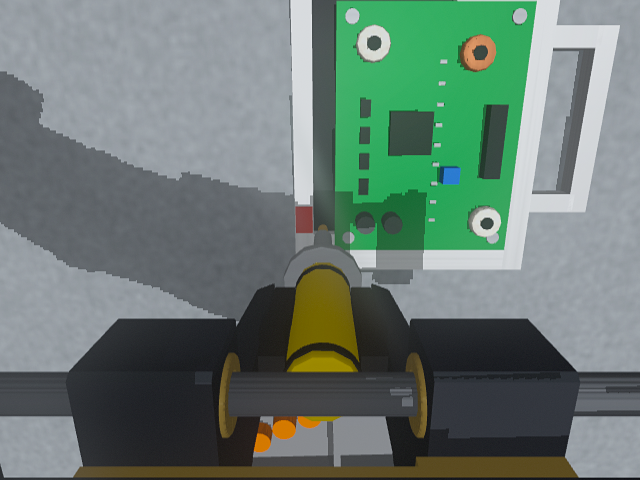

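The tip is at (322,227) exactly as predicted, over the seam by the red square (304,220). The seam appears to span columns ≈313–336, so I'll check its centre numerically.

```bash
python3 - <<'E'
from edge import *
d=load("w4");x=np.array([.55395,-.22587,-.02551])
E=[(-65,-60,-65,60,-1,0),(-76,-85,-76,60,1,0),(-51,-60,-51,60,1,0)]
for k in range(3):
    o=residuals(x,[(d,[k])],E,6);print(k,len(o),np.percentile([a[4] for a in o],[25,50,75]))
for r in (60,110,160): print(r,d["img"][r,286:342].astype(int).sum(1).tolist())
C=np.array([[-58,-40,10],[-58,0,10],[-65,0,18],[-51,0,18],[-76,0,18]])/1e3;print(proj(d,place(x,x[2],C)).round(1).tolist())
E
```

```text
0 25 [-1.75 -1.5  -1.  ]
1 19 [-0.375 -0.25  -0.125]
2 21 [1.   1.25 1.5 ]
60 [468, 465, 465, 464, 463, 413, 675, 660, 657, 657, 657, 656, 656, 655, 655, 654, 655, 657, 656, 656, 657, 657, 657, 657, 660, 677, 366, 237, 250, 253, 252, 251, 249, 251, 252, 253, 250, 251, 249, 255, 249, 248, 248, 250, 248, 248, 249, 251, 167, 176, 319, 356, 351, 353, 353, 351]
110 [490, 486, 491, 498, 370, 375, 449, 660, 648, 647, 647, 647, 650, 649, 649, 653, 652, 654, 654, 653, 654, 654, 654, 653, 658, 669, 517, 229, 247, 252, 248, 251, 252, 252, 249, 251, 245, 250, 245, 249, 249, 248, 247, 244, 245, 244, 245, 245, 240, 222, 356, 350, 346, 344, 348, 343]
160 [470, 471, 474, 475, 479, 489, 330, 434, 666, 648, 644, 644, 642, 641, 638, 637, 635, 636, 635, 633, 633, 630, 633, 633, 633, 639, 656, 297, 306, 310, 301, 300, 290, 286, 278, 273, 267, 262, 259, 251, 249, 246, 246, 241, 238, 239, 186, 182, 179, 307, 336, 336, 335, 330, 333, 330]
[[322.4, 186.3], [322.3, 123.6], [310.9, 124.3], [333.8, 124.3], [292.9, 124.3]]
```

>>> send_rows(
  motion=[
    {"x":0.05,"y":0.04,"z":0.6,"rx":0,"ry":0,"rz":0,"jaw":0.5},
    {"x":0.04,"y":0.04,"z":0.6,"rx":0,"ry":0,"rz":0,"jaw":0.5},
    {"x":0,"y":0,"z":0.4,"rx":0,"ry":0,"rz":0,"jaw":0.5},
    {"x":0,"y":0,"z":0.3,"rx":0,"ry":0,"rz":0,"jaw":0.5},
    {"x":0,"y":0,"z":0.2,"rx":0,"ry":0,"rz":0,"jaw":0.5},
  ],
)

```text
clock: 12.0
tool_pos: [0.4948, -0.2843, 0.1282]
eef_rot: [0.717, 0.698, -0.0, -0.0]
contact_force: [0.3, -0.4, -2.0]
opening: 0.24
finger_force: 45.0
```

>>> send_rows(
  motion=[
    {"x":0,"y":0,"z":0.2,"rx":0,"ry":0,"rz":0,"jaw":0.5},
    {"x":0,"y":0,"z":0.2,"rx":0,"ry":0,"rz":0,"jaw":0.5},
    {"x":0,"y":0,"z":0.15,"rx":0,"ry":0,"rz":0,"jaw":0.5},
    {"x":0,"y":0,"z":0.1,"rx":0,"ry":0,"rz":0,"jaw":0.5},
    {"x":0,"y":0,"z":0.08,"rx":0,"ry":0,"rz":0,"jaw":0.5},
  ],
)

```text
clock: 12.5
tool_pos: [0.4951, -0.2844, 0.1215]
eef_rot: [0.717, 0.697, 0.0, 0.0]
contact_force: [-0.4, 0.6, -1.0]
opening: 0.239
finger_force: 45.0
```

>>> send_rows(
  motion=[
    {"x":0,"y":0,"z":0,"rx":0,"ry":0,"rz":0,"jaw":0.5},
    {"x":0,"y":0,"z":0,"rx":0,"ry":0,"rz":0,"jaw":0.5},
    {"x":0,"y":0,"z":0,"rx":0,"ry":0,"rz":0,"jaw":0.5},
    {"x":0,"y":0,"z":0,"rx":0,"ry":0,"rz":0,"jaw":0.5},
    {"x":0,"y":0,"z":0,"rx":0,"ry":0,"rz":0,"jaw":0.5},
  ],
)

```text
clock: 13.0
tool_pos: [0.495, -0.2844, 0.1214]
eef_rot: [0.717, 0.698, 0.0, 0.0]
contact_force: [-0.2, -0.6, 0.3]
opening: 0.239
finger_force: 45.0
```

```bash
python3 - <<'E'
from h import *
from plant import get_state
s=get_state();print({k:np.round(s[k],4) for k in ("clock","tool_pos","eef_rot","finger_force","contact_force","moment")})
d=snap("wrist","w5");a=cv2.resize(d["img"][150:300,240:400],None,fx=4,fy=4,interpolation=cv2.INTER_CUBIC)
cv2.imwrite("pics/w5.png",a[:,:,::-1])
p=s["tool_pos"];x=[.55395,-.22587,-.02551];c,q=np.cos(x[2]),np.sin(x[2]);e=p[:2]-x[:2];print("carrier xy",c*e[0]+q*e[1],-q*e[0]+c*e[1])
E
```

```text
{'clock': np.float64(13.0), 'tool_pos': array([ 0.495 , -0.2844,  0.1214]), 'eef_rot': array([7.166e-01, 6.975e-01, 1.000e-04, 1.000e-04]), 'finger_force': np.float64(44.9965), 'contact_force': array([-0.1842, -0.5936,  0.3005]), 'moment': array([-0.0874,  0.0684,  0.014 ])}
carrier xy -0.05740394494061895 -0.06000367330710869
```

View pics/w5.png

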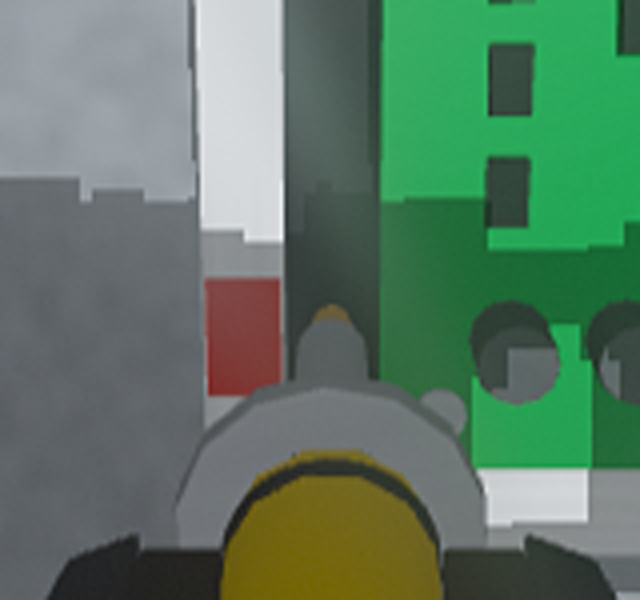

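The tip (331,310 in the crop) sits in the middle of the channel (285–380) beside the red square, pressed about 4 mm. Running the long leg at 25 mm/s.

>>> send_rows(
  motion=[
    {"x":0.15,"y":0,"z":0,"rx":0,"ry":0,"rz":0,"jaw":0.5},
    {"x":0.25,"y":0,"z":0,"rx":0,"ry":0,"rz":0,"jaw":0.5},
    {"x":0.25,"y":0,"z":0,"rx":0,"ry":0,"rz":0,"jaw":0.5},
    {"x":0.25,"y":0,"z":0,"rx":0,"ry":0,"rz":0,"jaw":0.5},
    {"x":0.25,"y":0,"z":0,"rx":0,"ry":0,"rz":0,"jaw":0.5},
  ],
)

```text
clock: 13.55
tool_pos: [0.4954, -0.2727, 0.1214]
eef_rot: [0.717, 0.698, 0.0, 0.0]
contact_force: [-0.2, -1.3, -0.2]
opening: 0.236
finger_force: 45.0
```

>>> send_rows(
  motion=[
    {"x":0.25,"y":0,"z":0,"rx":0,"ry":0,"rz":0,"jaw":0.5},
    {"x":0.25,"y":0,"z":0,"rx":0,"ry":0,"rz":0,"jaw":0.5},
    {"x":0.25,"y":0,"z":0,"rx":0,"ry":0,"rz":0,"jaw":0.5},
    {"x":0.25,"y":0,"z":0,"rx":0,"ry":0,"rz":0,"jaw":0.5},
    {"x":0.25,"y":0,"z":0,"rx":0,"ry":0,"rz":0,"jaw":0.5},
  ],
)

```text
clock: 14.05
tool_pos: [0.4956, -0.2602, 0.1214]
eef_rot: [0.717, 0.697, 0.0, -0.0]
contact_force: [0.9, -1.4, 0.2]
opening: 0.235
finger_force: 45.0
```

>>> send_rows(
  motion=[
    {"x":0.25,"y":0,"z":0,"rx":0,"ry":0,"rz":0,"jaw":0.5},
    {"x":0.25,"y":0,"z":0,"rx":0,"ry":0,"rz":0,"jaw":0.5},
    {"x":0.25,"y":0,"z":0,"rx":0,"ry":0,"rz":0,"jaw":0.5},
    {"x":0.25,"y":0,"z":0,"rx":0,"ry":0,"rz":0,"jaw":0.5},
    {"x":0.25,"y":0,"z":0,"rx":0,"ry":0,"rz":0,"jaw":0.5},
  ],
)

```text
clock: 14.55
tool_pos: [0.496, -0.2477, 0.1214]
eef_rot: [0.717, 0.698, 0.0, -0.0]
contact_force: [-0.5, 0.1, 0.3]
opening: 0.239
finger_force: 45.0
```

```bash
cat > chk.py <<'E'
from edge import *
from plant import get_state
s=get_state();print({k:np.round(s[k],4) for k in ("clock","tool_pos","eef_rot","contact_force","moment")})
p=s["tool_pos"];x=[.55395,-.22587,-.02551];c,q=np.cos(x[2]),np.sin(x[2]);e=p[:2]-x[:2];print("carrier xy",c*e[0]+q*e[1],-q*e[0]+c*e[1])
import sys
d=snap("wrist",sys.argv[1]);C=np.array([[-65,a,18] for a in (-20,20,60)]+[[-51,a,18] for a in (-20,20,60)])/1e3
E=[(-65,10,-65,60,-1,0),(-51,10,-51,60,1,0),(-50,82,10,82,0,1)]
for k in range(3):
    o=residuals(np.array(x),[(d,[k])],E,6);print(k,len(o),np.percentile([a[4] for a in o],[25,50,75]) if o else "")
E
python3 chk.py w6
```

```text
{'clock': np.float64(14.55), 'tool_pos': array([ 0.496 , -0.2477,  0.1214]), 'eef_rot': array([ 0.7166,  0.6975,  0.    , -0.    ]), 'contact_force': array([-0.5243,  0.14  ,  0.2923]), 'moment': array([-0.4527,  0.0601,  0.008 ])}
carrier xy -0.057406975548252755 -0.023282731017857487
0 25 [-2.  -1.5 -1.5]
1 25 [1.5 1.5 2. ]
2 25 [-0.75 -0.75 -0.5 ]
```

>>> send_rows(
  motion=[
    {"x":0.25,"y":0.01,"z":0,"rx":0,"ry":0,"rz":0,"jaw":0.5},
    {"x":0.25,"y":0.01,"z":0,"rx":0,"ry":0,"rz":0,"jaw":0.5},
    {"x":0.25,"y":0.01,"z":0,"rx":0,"ry":0,"rz":0,"jaw":0.5},
    {"x":0.25,"y":0,"z":0,"rx":0,"ry":0,"rz":0,"jaw":0.5},
    {"x":0.25,"y":0,"z":0,"rx":0,"ry":0,"rz":0,"jaw":0.5},
  ],
)

```text
clock: 15.1
tool_pos: [0.4966, -0.2352, 0.1214]
eef_rot: [0.717, 0.698, 0.0, 0.0]
contact_force: [0.2, -1.1, -0.0]
opening: 0.24
finger_force: 45.0
```

>>> send_rows(
  motion=[
    {"x":0.25,"y":0,"z":0,"rx":0,"ry":0,"rz":0,"jaw":0.5},
    {"x":0.25,"y":0,"z":0,"rx":0,"ry":0,"rz":0,"jaw":0.5},
    {"x":0.25,"y":0,"z":0,"rx":0,"ry":0,"rz":0,"jaw":0.5},
    {"x":0.25,"y":0,"z":0,"rx":0,"ry":0,"rz":0,"jaw":0.5},
    {"x":0.25,"y":0,"z":0,"rx":0,"ry":0,"rz":0,"jaw":0.5},
  ],
)

```text
clock: 15.6
tool_pos: [0.497, -0.2227, 0.1214]
eef_rot: [0.717, 0.698, 0.0, -0.0]
contact_force: [0.7, -0.6, -0.4]
opening: 0.236
finger_force: 45.0
```

>>> send_rows(
  motion=[
    {"x":0.25,"y":0,"z":0,"rx":0,"ry":0,"rz":0,"jaw":0.5},
    {"x":0.25,"y":0,"z":0,"rx":0,"ry":0,"rz":0,"jaw":0.5},
    {"x":0.25,"y":0,"z":0,"rx":0,"ry":0,"rz":0,"jaw":0.5},
    {"x":0.25,"y":0,"z":0,"rx":0,"ry":0,"rz":0,"jaw":0.5},
    {"x":0.25,"y":0,"z":0,"rx":0,"ry":0,"rz":0,"jaw":0.5},
  ],
)

```text
clock: 16.1
tool_pos: [0.4973, -0.2102, 0.1214]
eef_rot: [0.717, 0.697, 0.0, -0.0]
contact_force: [0.4, -1.2, -0.4]
opening: 0.238
finger_force: 45.0
```

>>> send_rows(
  motion=[
    {"x":0.25,"y":0,"z":0,"rx":0,"ry":0,"rz":0,"jaw":0.5},
    {"x":0.25,"y":0,"z":0,"rx":0,"ry":0,"rz":0,"jaw":0.5},
    {"x":0.25,"y":0,"z":0,"rx":0,"ry":0,"rz":0,"jaw":0.5},
    {"x":0.25,"y":0,"z":0,"rx":0,"ry":0,"rz":0,"jaw":0.5},
    {"x":0.25,"y":0,"z":0,"rx":0,"ry":0,"rz":0,"jaw":0.5},
  ],
)

```text
clock: 16.6
tool_pos: [0.4976, -0.1977, 0.1214]
eef_rot: [0.717, 0.697, 0.0, -0.0]
contact_force: [-0.0, -1.1, 0.1]
opening: 0.24
finger_force: 45.0
```

>>> send_rows(
  motion=[
    {"x":0.25,"y":0,"z":0,"rx":0,"ry":0,"rz":0,"jaw":0.5},
    {"x":0.25,"y":0,"z":0,"rx":0,"ry":0,"rz":0,"jaw":0.5},
    {"x":0.25,"y":0,"z":0,"rx":0,"ry":0,"rz":0,"jaw":0.5},
    {"x":0.25,"y":0,"z":0,"rx":0,"ry":0,"rz":0,"jaw":0.5},
    {"x":0.25,"y":0,"z":0,"rx":0,"ry":0,"rz":0,"jaw":0.5},
  ],
)

```text
clock: 17.1
tool_pos: [0.498, -0.1852, 0.1214]
eef_rot: [0.717, 0.697, 0.0, -0.0]
contact_force: [-1.0, -1.5, -0.8]
opening: 0.236
finger_force: 45.0
```

>>> send_rows(
  motion=[
    {"x":0.25,"y":0,"z":0,"rx":0,"ry":0,"rz":0,"jaw":0.5},
    {"x":0.25,"y":0,"z":0,"rx":0,"ry":0,"rz":0,"jaw":0.5},
    {"x":0.25,"y":0,"z":0,"rx":0,"ry":0,"rz":0,"jaw":0.5},
    {"x":0.25,"y":0,"z":0,"rx":0,"ry":0,"rz":0,"jaw":0.5},
    {"x":0.25,"y":0,"z":0,"rx":0,"ry":0,"rz":0,"jaw":0.5},
  ],
)

```text
clock: 17.6
tool_pos: [0.4983, -0.1727, 0.1214]
eef_rot: [0.717, 0.698, 0.0, -0.0]
contact_force: [-0.2, -1.5, -0.6]
opening: 0.238
finger_force: 45.0
```

```bash
python3 chk.py w7
```

```text
{'clock': np.float64(17.6), 'tool_pos': array([ 0.4983, -0.1727,  0.1214]), 'eef_rot': array([ 0.7166,  0.6975,  0.    , -0.    ]), 'contact_force': array([-0.1834, -1.5115, -0.588 ]), 'moment': array([-0.4459,  0.1047,  0.0305])}
carrier xy -0.05701346891075076 0.05172620412843416
0 8 [-2.   -1.75 -1.75]
1 0 
2 25 [-1.   -0.75 -0.75]
```

```bash
python3 - <<'E'
from h import *
from plant import get_state,snapshot
def brass(d):
    h=cv2.cvtColor(d["img"],cv2.COLOR_RGB2HSV)[210:250,300:345];m=cv2.inRange(h,(8,80,60),(24,255,255));n,l,s,c=cv2.connectedComponentsWithStats(m)
    k=1+np.argmax(s[1:,4]) if n>1 else 0;return s[k].tolist(),(c[k]+[300,210]).round(1)
for n in ("w3","w4","w5","w6","w7"): print(n,brass(load(n)))
F=[]
for i in range(8): snapshot("wrist");F.append(get_state()["contact_force"])
print(np.mean(F,0),np.std(F,0))
E
```

```text
w3 ([18, 15, 10, 5, 29], array([322.6, 227.1]))
w4 ([18, 15, 10, 6, 37], array([322.6, 227.1]))
w5 ([19, 16, 8, 4, 21], array([322.6, 227.8]))
w6 ([18, 17, 9, 4, 20], array([322.4, 228.4]))
w7 ([19, 18, 8, 3, 14], array([322.9, 228.7]))
[0.25357814 0.89751616 0.01622436] [0.72051091 0.41800074 0.47671638]
```

>>> send_rows(
  motion=[
    {"x":0.25,"y":0,"z":0,"rx":0,"ry":0,"rz":0,"jaw":0.5},
    {"x":0.25,"y":0,"z":0,"rx":0,"ry":0,"rz":0,"jaw":0.5},
    {"x":0.25,"y":0,"z":0,"rx":0,"ry":0,"rz":0,"jaw":0.5},
    {"x":0.25,"y":0,"z":0,"rx":0,"ry":0,"rz":0,"jaw":0.5},
    {"x":0.25,"y":0,"z":0,"rx":0,"ry":0,"rz":0,"jaw":0.5},
  ],
)

```text
clock: 18.55
tool_pos: [0.4987, -0.1604, 0.1214]
eef_rot: [0.717, 0.697, -0.0, 0.0]
contact_force: [0.7, -0.8, -0.2]
opening: 0.24
finger_force: 45.0
```

>>> send_rows(
  motion=[
    {"x":0.25,"y":0,"z":0,"rx":0,"ry":0,"rz":0,"jaw":0.5},
    {"x":0.25,"y":0,"z":0,"rx":0,"ry":0,"rz":0,"jaw":0.5},
    {"x":0.25,"y":0,"z":0,"rx":0,"ry":0,"rz":0,"jaw":0.5},
    {"x":0.25,"y":0,"z":0,"rx":0,"ry":0,"rz":0,"jaw":0.5},
    {"x":0.05,"y":0.15,"z":0,"rx":0,"ry":0,"rz":0,"jaw":0.5},
  ],
)

```text
clock: 19.05
tool_pos: [0.4997, -0.1492, 0.1213]
eef_rot: [0.716, 0.698, -0.0, -0.001]
contact_force: [-1.5, -0.9, -0.0]
opening: 0.236
finger_force: 45.0
```

>>> send_rows(
  motion=[
    {"x":0,"y":0.25,"z":0,"rx":0,"ry":0,"rz":0,"jaw":0.5},
    {"x":0,"y":0.25,"z":0,"rx":0,"ry":0,"rz":0,"jaw":0.5},
    {"x":0,"y":0.25,"z":0,"rx":0,"ry":0,"rz":0,"jaw":0.5},
    {"x":0,"y":0.25,"z":0,"rx":0,"ry":0,"rz":0,"jaw":0.5},
    {"x":0,"y":0.25,"z":0,"rx":0,"ry":0,"rz":0,"jaw":0.5},
  ],
)

```text
clock: 19.55
tool_pos: [0.5131, -0.1503, 0.1214]
eef_rot: [0.717, 0.698, 0.0, -0.0]
contact_force: [-2.0, 0.6, -0.0]
opening: 0.236
finger_force: 45.0
```

>>> send_rows(
  motion=[
    {"x":0,"y":0.25,"z":0,"rx":0,"ry":0,"rz":0,"jaw":0.5},
    {"x":0,"y":0.25,"z":0,"rx":0,"ry":0,"rz":0,"jaw":0.5},
    {"x":0,"y":0.25,"z":0,"rx":0,"ry":0,"rz":0,"jaw":0.5},
    {"x":0,"y":0.25,"z":0,"rx":0,"ry":0,"rz":0,"jaw":0.5},
    {"x":0,"y":0.25,"z":0,"rx":0,"ry":0,"rz":0,"jaw":0.5},
  ],
)

```text
clock: 20.05
tool_pos: [0.5256, -0.1507, 0.1214]
eef_rot: [0.717, 0.697, 0.0, -0.0]
contact_force: [-0.7, 0.2, 0.5]
opening: 0.236
finger_force: 45.0
```

>>> send_rows(
  motion=[
    {"x":0,"y":0.25,"z":0,"rx":0,"ry":0,"rz":0,"jaw":0.5},
    {"x":0,"y":0.25,"z":0,"rx":0,"ry":0,"rz":0,"jaw":0.5},
    {"x":0,"y":0.25,"z":0,"rx":0,"ry":0,"rz":0,"jaw":0.5},
    {"x":0,"y":0.25,"z":0,"rx":0,"ry":0,"rz":0,"jaw":0.5},
    {"x":0,"y":0.25,"z":0,"rx":0,"ry":0,"rz":0,"jaw":0.5},
  ],
)

```text
clock: 20.55
tool_pos: [0.5381, -0.151, 0.1214]
eef_rot: [0.717, 0.698, 0.0, -0.0]
contact_force: [0.0, 0.0, -0.3]
opening: 0.237
finger_force: 45.0
```

```bash
python3 chk.py w8; python3 - <<'E'
from h import *
h=cv2.cvtColor(load("w8")["img"],cv2.COLOR_RGB2HSV)[210:250,300:345];print(cv2.connectedComponentsWithStats(cv2.inRange(h,(8,80,60),(24,255,255)))[2:])
E
```

```text
{'clock': np.float64(20.55), 'tool_pos': array([ 0.5381, -0.151 ,  0.1214]), 'eef_rot': array([ 0.7166,  0.6975,  0.    , -0.    ]), 'contact_force': array([ 0.0489,  0.0215, -0.2907]), 'moment': array([-0.0848,  0.4195, -0.0367])}
carrier xy -0.017774471767032143 0.07445684754659031
0 21 [-4.  -1.5 -1.5]
1 9 [1.5  1.5  1.75]
2 25 [-0.5  -0.5  -0.25]
(array([[   0,    0,   45,   40, 1789],
       [  19,   17,    8,    3,   11]], dtype=int32), array([[21.99776411, 19.509782  ],
       [22.36363636, 17.90909091]]))
```

>>> send_rows(
  motion=[
    {"x":0,"y":0.25,"z":0,"rx":0,"ry":0,"rz":0,"jaw":0.5},
    {"x":0,"y":0.25,"z":0,"rx":0,"ry":0,"rz":0,"jaw":0.5},
    {"x":0,"y":0.25,"z":0,"rx":0,"ry":0,"rz":0,"jaw":0.5},
    {"x":0,"y":0.25,"z":0,"rx":0,"ry":0,"rz":0,"jaw":0.5},
    {"x":0,"y":0.25,"z":0,"rx":0,"ry":0,"rz":0,"jaw":0.5},
  ],
)

```text
clock: 21.1
tool_pos: [0.5506, -0.1513, 0.1214]
eef_rot: [0.717, 0.698, 0.0, -0.0]
contact_force: [-0.6, -0.6, 0.7]
opening: 0.238
finger_force: 45.0
```

>>> send_rows(
  motion=[
    {"x":0,"y":0.25,"z":0,"rx":0,"ry":0,"rz":0,"jaw":0.5},
    {"x":0,"y":0.25,"z":0,"rx":0,"ry":0,"rz":0,"jaw":0.5},
    {"x":0,"y":0.25,"z":0,"rx":0,"ry":0,"rz":0,"jaw":0.5},
    {"x":0,"y":0.25,"z":0,"rx":0,"ry":0,"rz":0,"jaw":0.5},
    {"x":0,"y":0.25,"z":0,"rx":0,"ry":0,"rz":0,"jaw":0.5},
  ],
)

```text
clock: 21.6
tool_pos: [0.5631, -0.1517, 0.1214]
eef_rot: [0.717, 0.698, 0.0, -0.0]
contact_force: [-1.5, 0.1, -0.3]
opening: 0.239
finger_force: 45.0
```

>>> send_rows(
  motion=[
    {"x":0,"y":0,"z":0,"rx":0,"ry":0,"rz":0,"jaw":0.5},
    {"x":0,"y":0,"z":0,"rx":0,"ry":0,"rz":0,"jaw":0.5},
    {"x":0,"y":0,"z":0,"rx":0,"ry":0,"rz":0,"jaw":0.5},
    {"x":0,"y":0,"z":0,"rx":0,"ry":0,"rz":0,"jaw":0.5},
    {"x":0,"y":0,"z":0,"rx":0,"ry":0,"rz":0,"jaw":0.5},
  ],
)

```text
clock: 22.1
tool_pos: [0.5634, -0.1517, 0.1216]
eef_rot: [0.717, 0.698, 0.0, 0.0]
contact_force: [1.0, 0.3, -0.6]
opening: 0.237
finger_force: 45.0
```

>>> send_rows(
  motion=[
    {"x":0,"y":0,"z":-0.3,"rx":0,"ry":0,"rz":0,"jaw":0.5},
    {"x":0,"y":0,"z":-0.8,"rx":0,"ry":0,"rz":0,"jaw":0.5},
    {"x":0,"y":0,"z":-1.5,"rx":0,"ry":0,"rz":0,"jaw":0.5},
    {"x":0,"y":0,"z":-2,"rx":0,"ry":0,"rz":0,"jaw":0.5},
    {"x":0,"y":0,"z":-2,"rx":0,"ry":0,"rz":0,"jaw":0.5},
  ],
)

```text
clock: 22.6
tool_pos: [0.5619, -0.1516, 0.1881]
eef_rot: [0.717, 0.697, -0.001, -0.001]
contact_force: [0.1, -0.3, -1.5]
opening: 0.238
finger_force: 45.0
```

>>> send_rows(
  motion=[
    {"x":0,"y":0,"z":-2.5,"rx":0,"ry":0,"rz":0,"jaw":0.5},
    {"x":0,"y":0,"z":-2.5,"rx":0,"ry":0,"rz":0,"jaw":0.5},
    {"x":0,"y":0,"z":-2.5,"rx":0,"ry":0,"rz":0,"jaw":0.5},
    {"x":0,"y":0,"z":-2.5,"rx":0,"ry":0,"rz":0,"jaw":0.5},
    {"x":0,"y":0,"z":-1.5,"rx":0,"ry":0,"rz":0,"jaw":0.5},
  ],
)

```text
clock: 23.1
tool_pos: [0.5626, -0.1519, 0.3046]
eef_rot: [0.717, 0.697, 0.0, 0.001]
contact_force: [0.3, 0.9, -2.4]
opening: 0.24
finger_force: 45.0
```

>>> send_rows(
  motion=[
    {"x":0,"y":0,"z":-1,"rx":0,"ry":0,"rz":0,"jaw":0.5},
    {"x":0,"y":0,"z":-0.5,"rx":0,"ry":0,"rz":0,"jaw":0.5},
    {"x":0,"y":0,"z":0,"rx":0,"ry":0,"rz":0,"jaw":0.5},
    {"x":0,"y":0,"z":0,"rx":0,"ry":0,"rz":0,"jaw":0.5},
    {"x":0,"y":0,"z":0,"rx":0,"ry":0,"rz":0,"jaw":0.5},
  ],
)

```text
clock: 23.6
tool_pos: [0.5624, -0.1515, 0.3164]
eef_rot: [0.717, 0.698, -0.001, -0.001]
contact_force: [0.1, 0.5, -2.0]
opening: 0.239
finger_force: 45.0
```

```bash
python3 chk.py w9; python3 - <<'E'
from h import *
d=load("w9");h=cv2.cvtColor(d["img"],cv2.COLOR_RGB2HSV)[210:250,300:345];print(cv2.connectedComponentsWithStats(cv2.inRange(h,(8,80,60),(24,255,255)))[2:])
# collar/handle pixel differences against w3 (probe pose in hand)
a=load("w3")["img"];b=d["img"]
for r in (232,240,250,270,300): print(r,[np.flatnonzero(np.abs(np.diff(i[r,290:360].astype(int).sum(1)))>60).tolist() for i in (a,b)])
E
```

```text
{'clock': np.float64(23.6), 'tool_pos': array([ 0.5624, -0.1515,  0.3164]), 'eef_rot': array([ 7.166e-01,  6.975e-01, -5.000e-04, -9.000e-04]), 'contact_force': array([ 0.0862,  0.4866, -2.0287]), 'moment': array([-0.1197,  0.1208, -0.0197])}
carrier xy 0.006507751019057741 0.07457021635486857
0 25 [-1.25 -1.25 -1.  ]
1 4 [0.75   0.875  1.0625]
2 25 [-1.   -0.75 -0.75]
(array([[   0,    0,   45,   40, 1748],
       [  38,    0,    2,    7,   11],
       [  42,    0,    3,    9,   14],
       [  19,   16,    9,    4,   27]], dtype=int32), array([[21.71967963, 19.75629291],
       [38.63636364,  2.45454545],
       [42.71428571,  4.85714286],
       [22.62962963, 17.44444444]]))
232 [[52, 56], [50]]
240 [[13, 23, 64, 65], [0, 10, 23, 63]]
250 [[9, 10, 54, 61, 62, 67], [0, 63]]
270 [[12, 13, 51, 68], [13, 22, 51, 68]]
300 [[4, 60], [4, 60]]
```

>>> send_rows(
  motion=[
    {"x":1,"y":-0.09,"z":0,"rx":0,"ry":0,"rz":0,"jaw":0.5},
    {"x":2,"y":-0.17,"z":0,"rx":0,"ry":0,"rz":0,"jaw":0.5},
    {"x":2.8,"y":-0.24,"z":0,"rx":0,"ry":0,"rz":0,"jaw":0.5},
    {"x":2.8,"y":-0.24,"z":0,"rx":0,"ry":0,"rz":0,"jaw":0.5},
    {"x":2.8,"y":-0.24,"z":0,"rx":0,"ry":0,"rz":0,"jaw":0.5},
  ],
)

```text
clock: 24.15
tool_pos: [0.5558, -0.0354, 0.3172]
eef_rot: [0.716, 0.698, 0.0, -0.0]
contact_force: [-0.2, 0.6, -2.5]
opening: 0.239
finger_force: 45.0
```

>>> send_rows(
  motion=[
    {"x":2.8,"y":-0.24,"z":0,"rx":0,"ry":0,"rz":0,"jaw":0.5},
    {"x":2.8,"y":-0.24,"z":0,"rx":0,"ry":0,"rz":0,"jaw":0.5},
    {"x":2.8,"y":-0.24,"z":0,"rx":0,"ry":0,"rz":0,"jaw":0.5},
    {"x":2.8,"y":-0.24,"z":0,"rx":0,"ry":0,"rz":0,"jaw":0.5},
    {"x":2.8,"y":-0.24,"z":0,"rx":0,"ry":0,"rz":0,"jaw":0.5},
  ],
)

```text
clock: 24.65
tool_pos: [0.5473, 0.1049, 0.3172]
eef_rot: [0.716, 0.698, -0.0, -0.0]
contact_force: [0.6, 0.3, -2.4]
opening: 0.238
finger_force: 45.0
```

>>> send_rows(
  motion=[
    {"x":2.8,"y":-0.24,"z":0,"rx":0,"ry":0,"rz":0,"jaw":0.5},
    {"x":2.8,"y":-0.24,"z":0,"rx":0,"ry":0,"rz":0,"jaw":0.5},
    {"x":2.8,"y":-0.24,"z":0,"rx":0,"ry":0,"rz":0,"jaw":0.5},
    {"x":2.8,"y":-0.24,"z":0,"rx":0,"ry":0,"rz":0,"jaw":0.5},
    {"x":2.8,"y":-0.24,"z":0,"rx":0,"ry":0,"rz":0,"jaw":0.5},
  ],
)

```text
clock: 25.15
tool_pos: [0.5388, 0.2451, 0.3171]
eef_rot: [0.716, 0.698, -0.0, -0.0]
contact_force: [1.0, -0.4, -1.8]
opening: 0.235
finger_force: 45.0
```

>>> send_rows(
  motion=[
    {"x":2.6,"y":-0.23,"z":0,"rx":0,"ry":0,"rz":0,"jaw":0.5},
    {"x":1.8,"y":-0.16,"z":0,"rx":0,"ry":0,"rz":0,"jaw":0.5},
    {"x":1,"y":-0.09,"z":0,"rx":0,"ry":0,"rz":0,"jaw":0.5},
    {"x":0.5,"y":-0.04,"z":0,"rx":0,"ry":0,"rz":0,"jaw":0.5},
    {"x":0.2,"y":-0.05,"z":0,"rx":0,"ry":0,"rz":0,"jaw":0.5},
  ],
)

```text
clock: 25.65
tool_pos: [0.5358, 0.3036, 0.3173]
eef_rot: [0.717, 0.697, -0.0, 0.0]
contact_force: [1.0, 0.3, -2.9]
opening: 0.237
finger_force: 45.0
```

>>> send_rows(
  motion=[
    {"x":0,"y":0,"z":0,"rx":0,"ry":0,"rz":-0.0514,"jaw":0.5},
    {"x":0,"y":0,"z":0,"rx":0,"ry":0,"rz":-0.0514,"jaw":0.5},
    {"x":0,"y":0,"z":0,"rx":0,"ry":0,"rz":-0.0514,"jaw":0.5},
    {"x":0,"y":0,"z":0,"rx":0,"ry":0,"rz":-0.0514,"jaw":0.5},
    {"x":0,"y":0,"z":0,"rx":0,"ry":0,"rz":-0.0514,"jaw":0.5},
  ],
)

```text
clock: 26.15
tool_pos: [0.5362, 0.3023, 0.3176]
eef_rot: [0.622, 0.783, -0.0, 0.0]
contact_force: [0.1, -0.6, -2.1]
opening: 0.245
finger_force: 45.0
```

>>> send_rows(
  motion=[
    {"x":0,"y":0,"z":1.5,"rx":0,"ry":0,"rz":0,"jaw":0.5},
    {"x":0,"y":0,"z":2,"rx":0,"ry":0,"rz":0,"jaw":0.5},
    {"x":0,"y":0,"z":2,"rx":0,"ry":0,"rz":0,"jaw":0.5},
    {"x":0,"y":0,"z":1.5,"rx":0,"ry":0,"rz":0,"jaw":0.5},
    {"x":0,"y":0,"z":1,"rx":0,"ry":0,"rz":0,"jaw":0.5},
  ],
)

```text
clock: 26.65
tool_pos: [0.5358, 0.3023, 0.2364]
eef_rot: [0.622, 0.783, -0.001, 0.0]
contact_force: [-0.2, -0.5, -2.4]
opening: 0.241
finger_force: 45.0
```

>>> send_rows(
  motion=[
    {"x":0,"y":0,"z":0,"rx":0,"ry":0,"rz":0,"jaw":0.5},
    {"x":0,"y":0,"z":0,"rx":0,"ry":0,"rz":0,"jaw":0.5},
    {"x":0,"y":0,"z":0,"rx":0,"ry":0,"rz":0,"jaw":0.5},
    {"x":0,"y":0,"z":0,"rx":0,"ry":0,"rz":0,"jaw":0.5},
    {"x":0,"y":0,"z":0,"rx":0,"ry":0,"rz":0,"jaw":0.5},
  ],
)

```text
clock: 27.15
tool_pos: [0.5359, 0.3044, 0.238]
eef_rot: [0.621, 0.784, 0.001, 0.0]
contact_force: [-0.8, -0.2, -2.3]
opening: 0.236
finger_force: 45.0
```

```bash
python3 - <<'E'
from h import *
from plant import get_state
s=get_state();p=s["tool_pos"];print({k:np.round(s[k],4) for k in ("clock","tool_pos","eef_rot","contact_force")})
d=snap("wrist","w10");x=[.55365,.22836,.2298]
P=np.array([[13,86,100],[13,70,100],[-25,86,100],[-25,70,100],[0,78,100]])/1e3
print("notch px",((proj(d,place(x,x[2],P))-[220,90])*3).round(0).tolist(),"tip",((proj(d,p-[0,0,.1157])-[220,90])*3).round(0).tolist())
c,q=np.cos(x[2]),np.sin(x[2]);e=p[:2]-x[:2];print("holder xy",c*e[0]+q*e[1],-q*e[0]+c*e[1])
a=cv2.resize(d["img"][90:290,220:440],None,fx=3,fy=3,interpolation=cv2.INTER_CUBIC);cv2.imwrite("pics/w10.png",a[:,:,::-1])
E
```

```text
{'clock': np.float64(27.15), 'tool_pos': array([0.5359, 0.3044, 0.238 ]), 'eef_rot': array([6.213e-01, 7.836e-01, 5.000e-04, 2.000e-04]), 'contact_force': array([-0.8391, -0.1765, -2.3042])}
notch px [[366.0, 349.0], [365.0, 419.0], [194.0, 349.0], [196.0, 419.0], [307.0, 384.0]] tip [[308.0, 413.0]]
holder xy 6.991920159530457e-05 0.07808608659319985
```

View pics/w10.png

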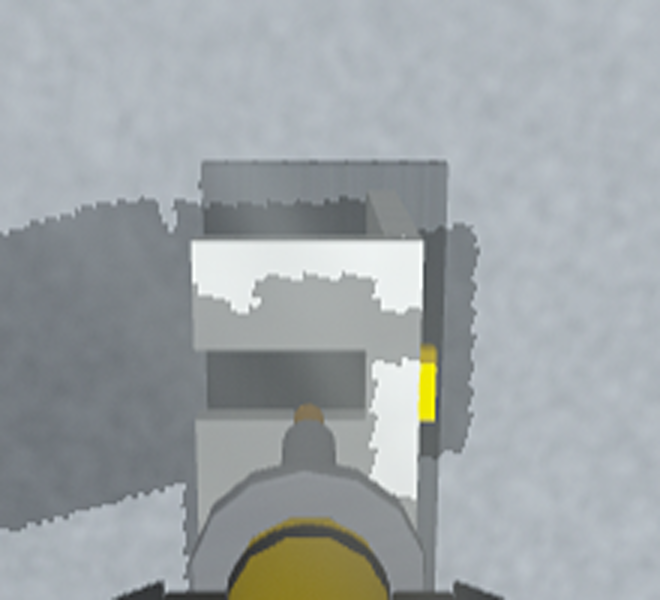

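The tip (308,410) lines up with the notch, whose edges fall where predicted: back at column 366, far side at row 349, near side ≈415. Lowering.

>>> send_rows(
  motion=[
    {"x":0,"y":0,"z":0.6,"rx":0,"ry":0,"rz":0,"jaw":0.5},
    {"x":0,"y":0,"z":0.8,"rx":0,"ry":0,"rz":0,"jaw":0.5},
    {"x":0,"y":0,"z":0.8,"rx":0,"ry":0,"rz":0,"jaw":0.5},
    {"x":0,"y":0,"z":0.8,"rx":0,"ry":0,"rz":0,"jaw":0.5},
    {"x":0,"y":0,"z":0.8,"rx":0,"ry":0,"rz":0,"jaw":0.5},
  ],
)

```text
clock: 27.7
tool_pos: [0.5355, 0.3041, 0.1984]
eef_rot: [0.621, 0.784, -0.0, -0.0]
contact_force: [-0.0, 0.5, -2.4]
opening: 0.243
finger_force: 45.0
```

>>> send_rows(
  motion=[
    {"x":0,"y":0,"z":1,"rx":0,"ry":0,"rz":0,"jaw":0.5},
    {"x":0,"y":0,"z":1,"rx":0,"ry":0,"rz":0,"jaw":0.5},
    {"x":0,"y":0,"z":1,"rx":0,"ry":0,"rz":0,"jaw":0.5},
    {"x":0,"y":0,"z":1,"rx":0,"ry":0,"rz":0,"jaw":0.5},
    {"x":0,"y":0,"z":0.9,"rx":0,"ry":0,"rz":0,"jaw":0.5},
  ],
)

```text
clock: 28.2
tool_pos: [0.5356, 0.3042, 0.1495]
eef_rot: [0.621, 0.784, -0.0, -0.0]
contact_force: [-0.1, 0.4, -1.9]
opening: 0.242
finger_force: 45.0
```

>>> send_rows(
  motion=[
    {"x":0,"y":0,"z":0.5,"rx":0,"ry":0,"rz":0,"jaw":0.5},
    {"x":0,"y":0,"z":0.3,"rx":0,"ry":0,"rz":0,"jaw":0.5},
    {"x":0,"y":0,"z":0.2,"rx":0,"ry":0,"rz":0,"jaw":0.5},
    {"x":0,"y":0,"z":0.15,"rx":0,"ry":0,"rz":0,"jaw":0.5},
    {"x":0,"y":0,"z":0.05,"rx":0,"ry":0,"rz":0,"jaw":0.5},
  ],
)

```text
clock: 28.7
tool_pos: [0.5358, 0.3043, 0.1386]
eef_rot: [0.621, 0.784, 0.0, 0.0]
contact_force: [-0.0, -0.7, -2.2]
opening: 0.238
finger_force: 45.0
```

>>> send_rows(
  motion=[
    {"x":0,"y":0,"z":0,"rx":0,"ry":0,"rz":0,"jaw":0.5},
    {"x":0,"y":0,"z":0,"rx":0,"ry":0,"rz":0,"jaw":0.5},
    {"x":0,"y":0,"z":0,"rx":0,"ry":0,"rz":0,"jaw":0.5},
    {"x":0,"y":0,"z":0,"rx":0,"ry":0,"rz":0,"jaw":0.5},
    {"x":0,"y":0,"z":0,"rx":0,"ry":0,"rz":0,"jaw":0.5},
  ],
)

```text
clock: 29.2
tool_pos: [0.5357, 0.3042, 0.1385]
eef_rot: [0.621, 0.784, 0.0, 0.0]
contact_force: [-0.6, 0.7, -1.7]
opening: 0.238
finger_force: 45.0
```

```bash
python3 - <<'E'
from h import *
from plant import get_state
F=[]
for i in range(6): d=snap("scene","s11");F.append(get_state()["contact_force"])
s=get_state();print(s["clock"],s["tool_pos"].round(4),np.mean(F,0).round(2))
E
```

```text
29.5 [0.5357 0.3043 0.1384] [-0.15 -0.15 -1.76]
```

>>> send_rows(
  motion=[
    {"x":0,"y":0,"z":0.04,"rx":0,"ry":0,"rz":0,"jaw":0.5},
    {"x":0,"y":0,"z":0.03,"rx":0,"ry":0,"rz":0,"jaw":0.5},
    {"x":0,"y":0,"z":0,"rx":0,"ry":0,"rz":0,"jaw":0.5},
    {"x":0,"y":0,"z":0,"rx":0,"ry":0,"rz":0,"jaw":0.5},
    {"x":0,"y":0,"z":0,"rx":0,"ry":0,"rz":0,"jaw":0.5},
  ],
)

```text
clock: 30.0
tool_pos: [0.5357, 0.3043, 0.1377]
eef_rot: [0.621, 0.784, 0.0, -0.0]
contact_force: [-0.2, 0.3, -1.0]
opening: 0.234
finger_force: 45.0
```

>>> send_rows(
  motion=[
    {"x":0,"y":0,"z":0,"rx":0,"ry":0,"rz":0,"jaw":2.5},
    {"x":0,"y":0,"z":0,"rx":0,"ry":0,"rz":0,"jaw":3.0},
    {"x":0,"y":0,"z":0,"rx":0,"ry":0,"rz":0,"jaw":3.5},
    {"x":0,"y":0,"z":0,"rx":0,"ry":0,"rz":0,"jaw":4.5},
    {"x":0,"y":0,"z":0,"rx":0,"ry":0,"rz":0,"jaw":6.0},
  ],
)

```text
clock: 30.5
tool_pos: [0.5357, 0.3043, 0.1378]
eef_rot: [0.621, 0.784, 0.0, 0.0]
contact_force: [0.9, 0.7, 0.2]
opening: 0.557
finger_force: 0.0
```

>>> send_rows(
  motion=[
    {"x":0,"y":0,"z":0,"rx":0,"ry":0,"rz":0,"jaw":7},
    {"x":0,"y":0,"z":0,"rx":0,"ry":0,"rz":0,"jaw":7},
    {"x":0,"y":0,"z":0,"rx":0,"ry":0,"rz":0,"jaw":7},
    {"x":0,"y":0,"z":0,"rx":0,"ry":0,"rz":0,"jaw":7},
    {"x":0,"y":0,"z":0,"rx":0,"ry":0,"rz":0,"jaw":7},
  ],
)

```text
clock: 31.0
tool_pos: [0.5357, 0.3043, 0.1377]
eef_rot: [0.621, 0.784, 0.0, -0.0]
contact_force: [-1.1, 0.8, -1.0]
opening: 0.796
finger_force: 0.0
```

```bash
python3 - <<'E'
from h import *
from plant import get_state
s=get_state();print(s["clock"],s["tool_pos"].round(4),s["opening"],s["contact_force"].round(2))
E
```

```text
31.0 [0.5357 0.3043 0.1377] 0.7964876878340302 [-1.09  0.75 -1.01]
```

>>> send_rows(
  motion=[
    {"x":0,"y":0,"z":-0.5,"rx":0,"ry":0,"rz":0,"jaw":7},
    {"x":0,"y":0,"z":-1,"rx":0,"ry":0,"rz":0,"jaw":7},
    {"x":0,"y":0,"z":-1.5,"rx":0,"ry":0,"rz":0,"jaw":7},
    {"x":0,"y":0,"z":-2,"rx":0,"ry":0,"rz":0,"jaw":7},
    {"x":0,"y":0,"z":-2,"rx":0,"ry":0,"rz":0,"jaw":7},
  ],
)

```text
clock: 31.5
tool_pos: [0.5358, 0.3043, 0.2092]
eef_rot: [0.621, 0.784, 0.0, 0.0]
contact_force: [-0.0, -0.5, 0.5]
opening: 0.798
finger_force: 0.0
```

>>> send_rows(
  motion=[
    {"x":0,"y":0,"z":-2,"rx":0,"ry":0,"rz":0,"jaw":7},
    {"x":0,"y":0,"z":-2,"rx":0,"ry":0,"rz":0,"jaw":7},
    {"x":0,"y":0,"z":-2,"rx":0,"ry":0,"rz":0,"jaw":7},
    {"x":0,"y":0,"z":-2,"rx":0,"ry":0,"rz":0,"jaw":7},
    {"x":0,"y":0,"z":-1,"rx":0,"ry":0,"rz":0,"jaw":7},
  ],
)

```text
clock: 32.0
tool_pos: [0.5365, 0.3046, 0.3005]
eef_rot: [0.621, 0.784, 0.002, 0.001]
contact_force: [0.2, -0.7, -0.1]
opening: 0.796
finger_force: 0.0
```

>>> send_rows(
  motion=[
    {"x":-1,"y":0,"z":0,"rx":0,"ry":0,"rz":0,"jaw":7},
    {"x":-2,"y":0,"z":0,"rx":0,"ry":0,"rz":0,"jaw":7},
    {"x":-2,"y":0,"z":0,"rx":0,"ry":0,"rz":0,"jaw":7},
    {"x":-2,"y":0,"z":0,"rx":0,"ry":0,"rz":0,"jaw":7},
    {"x":-1,"y":0,"z":0,"rx":0,"ry":0,"rz":0,"jaw":7},
  ],
)

```text
clock: 32.5
tool_pos: [0.5541, 0.2229, 0.2968]
eef_rot: [0.623, 0.783, -0.001, 0.0]
contact_force: [-0.3, -0.4, -0.2]
opening: 0.791
finger_force: 0.0
```

>>> send_rows(
  motion=[
    {"x":0,"y":0,"z":0,"rx":0,"ry":0,"rz":0,"jaw":7},
    {"x":0,"y":0,"z":0,"rx":0,"ry":0,"rz":0,"jaw":7},
    {"x":0,"y":0,"z":0,"rx":0,"ry":0,"rz":0,"jaw":7},
    {"x":0,"y":0,"z":0,"rx":0,"ry":0,"rz":0,"jaw":7},
    {"x":0,"y":0,"z":0,"rx":0,"ry":0,"rz":0,"jaw":7},
  ],
)

```text
clock: 33.0
tool_pos: [0.5537, 0.2272, 0.2977]
eef_rot: [0.621, 0.784, 0.0, -0.0]
contact_force: [0.2, -0.0, 0.5]
opening: 0.792
finger_force: 0.0
```

```bash
python3 - <<'E'
from h import *
from plant import get_state
s=get_state();print(s["clock"],s["tool_pos"].round(4),s["contact_force"].round(2))
d=snap("wrist","w12");t=snap("top","t12");sc=snap("scene","s12")
q=proj(d,[.5359,.3043,.176])[0];print("pred top",q,"pred spare",proj(d,[.572,.1505,.176])[0])
h=cv2.cvtColor(d["img"],cv2.COLOR_RGB2HSV);m=cv2.inRange(h,(20,120,150),(38,255,255))
n,l,st,c=cv2.connectedComponentsWithStats(m)
for k in range(1,n):
    if st[k,4]>100: print(st[k],c[k].round(1),"top at",ray(d,st[k,0]+st[k,2]/2-.5,st[k,1]+st[k,3]/2-.5,.176).round(4))
# blue spare and others: change of the fixed views against the first pictures
for n,a,b in (("top",load("top0"),t),("scene",load("scene0") if 0 else None,sc)):
    if a is None: continue
    df=cv2.absdiff(a["img"],b["img"]).max(2)>40
    for nm,(u,v) in dict(bottle=(299,172),tape=(308,282)).items(): print(nm,df[v-20:v+20,u-20:u+20].mean())
hs=cv2.cvtColor(sc["img"],cv2.COLOR_RGB2HSV)
for nm,lo,hi in (("yellow",(20,120,100),(38,255,255)),("blue",(105,120,60),(130,255,255))):
    n,l,st,c=cv2.connectedComponentsWithStats(cv2.inRange(hs,lo,hi));print(nm,[st[k].tolist() for k in range(1,n) if st[k,4]>60])
print("scene pred parked top/bottom",proj(sc,[[.5359,.3043,.176],[.5359,.3043,.106]]).round(0).tolist(),"spare",proj(sc,[[.572,.1505,.176],[.572,.1505,.106]]).round(0).tolist())
E
```

```text
33.0 [0.5537 0.2272 0.2977] [ 0.16 -0.04  0.47]
pred top [323.56576588  92.86803216] pred spare [322.99766265 335.39482598]
[ 305   74   36   38 1102] [322.6  92.6] top at [0.5353 0.3044 0.176 ]
[356  84   6  22 116] [358.3  94.2] top at [0.5557 0.3081 0.176 ]
[  78  248   48   44 1590] [101.4 269.9] top at [0.4204 0.1645 0.176 ]
bottle 0.0
tape 0.0
yellow [[413, 158, 15, 9, 108], [408, 168, 19, 33, 437], [486, 210, 13, 9, 84], [479, 218, 17, 26, 276], [0, 311, 73, 74, 2020]]
blue [[390, 214, 68, 82, 3445]]
scene pred parked top/bottom [[492.0, 213.0], [483.0, 243.0]] spare [[403.0, 217.0], [398.0, 247.0]]
```

```bash
python3 -c "
from plant import *
print(finish_job())"
```

```text
the job is handed in; nothing more can be done
None
```

I drew the yellow probe, ran it round the seam from red to blue at about 25 mm/s with the tip pressed about 4 mm, and hung it in the notch with the gripper clear. It was handed in at about 33 s; no verdict came back, but the final camera check put the handle within 1 mm of its place and showed bottle and tape unmoved.

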